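# Raise and lock a telescopic support, then lay a mortar bar on it

## Robot

A 6-joint arm with a two-finger parallel gripper is mounted at the origin on a cart in front of the work surface, level with it; the furniture and walls round the work are solid. World frame = base frame: x ahead of the robot, y to its left, z up, the work surface at z = 0. Lengths are in mm, angles in rad, forces in N, time in s.
With the tool pointing down it reaches from about 350 to 875 mm from the base axis. Payload 4.2 kg.
Tool frame: the origin (TCP) lies midway between the tips of the shut fingers; the grasp point (between the pads) lies 19 mm behind it (arm.grip_point_offset is the z of the grasp point in the tool frame, in mm); z points along the fingers, x is the direction in which the jaws open and shut, and the axes are right-handed (so a half turn about z gives the same grasp; the last joint's range is limited). The gripper opens to 85 mm and grips with 20 to 120 N. Pads are 22 mm wide; open, the fingers measure 114 mm over their backs; the gripper's body (76 mm by 85 mm) begins 54 mm behind the grasp point. The pads swing forward as they close: fully open they stand 13 mm farther back than shut.
Start: joints at [-0.905, 0.385, 0.008, 0, -1.194, -0.259], TCP at [247.308, -573.967, 231.312] pointing down, gripper open.
Joint ranges: [-3.14, 3.14], [-1.21, 2.06], [-1.07, 1.41], [-3.16, 2.05], [-2.99, -0.16], [-3.1, 3.1]. Speed limits (rad/s): [2.79, 2.79, 3.14, 3.14, 3.14, 3.14].

## Interface

Orientations are given as a unit quaternion [x, y, z, w].
In Python, from bench import arm gives the robot as it stands.
- The arm moves only by the shell command python3 -m jog 'ROWS'. ROWS is JSON, a list of rows, each an object of numbers: "hand": the finger opening in mm, from 0 to 85.4; "dx", "dy", "dz": the shift along the tool's x, y, z in mm; "rx", "ry", "rz": the turn, a rotation vector about the tool's x, y, z in rad. A call has 1 to 5 rows; each row shifts and turns the commanded pose from where the row before left it, along the tool's axes as they then stand; what a row does not reach is not made up. A row lasts 1/12 s, in which the tool goes at most 41.7 mm and 7.16 degrees, less where a joint would pass 70% of its speed; a pose out of reach is approached as far as the arm can. A call with a gripper value outside its range is refused whole. The fingers move at their own pace and stop on an object; the grip force is fixed at half the most. Time passes only in rows, so rows that do not move let the fingers close. It gives the time, the measured TCP pose, the force and the opening at its end, in the units of the state.
- arm.read_state(): the state, without advancing time (a new reading comes with each control period).
- arm.get_image(name): name is "side" or "top"; returns a dict with "img" (420x560x3 uint8, red, green, blue), "depth" (420x560 float32, mm along the optical axis (not along the pixel's ray), 0 where there is no reading), "intrinsics" (3x3 intrinsics, pixels), "dist" ([k1, k2, p1, p2, k3] as OpenCV has them; the pictures are not rectified), "R" (3x3) and "t" (3): a world point X has camera coordinates R X + t. Camera axes: x right, y down, z forward; pixel columns grow to the right and rows downward; lengths in mm; the calibration is good to about 2 mm. A picture is of the moment at which its call begins.
- arm.job_done(): hands the job in, once; it reports no verdict.
The state is a dict: "clock": time; "joints": joint angles; "joint_vel": joint speeds; "joint_efforts": joint torques, N m; "position": TCP position; "ee_rot": TCP orientation; "contact_force": force on the tool from outside, world axes, zero at the start; "wrist_torque": the same for the moment, N m; "gripper_width": finger opening in mm.
Only numpy, scipy, OpenCV 4.12 (cv2) and the standard library are available. Lean on these libraries where they do the work, as an engineer would, in place of code of your own. Each camera call takes 0.05 s, during which the arm holds its last target.

## Task

Set up the bar support: the telescopic post is down and must be brought level with the fixed post next to it (the nearer one, which its cradle channel points at). Twist the telescopic post's cradle head counter-clockwise (seen from above) to unlock it, draw it up to the height of that fixed post, twist it fully back so that it is locked at that height, and then lay the long mortar bar across these two cradles, about centred and level, down in both channels. Do not drop the bar, and do not shift or tip the wash bottle, beaker, brass weight or sample jar standing around.

Things in the scene. Friction and masses are not known exactly. Their poses are not given: they have to be found in the camera images.
- prop: The telescopic post: grey round foot (80 mm across) fixed to the bench, dark tube 32 mm across and 115 mm tall with a steel comb of four notches on its side, aluminium U-shaped cradle head on top. Origin under the post's axis; y along the channel when locked; the fixed post to be used stands on its -y side.
- prop_seat (a point): Middle of the telescopic head's channel floor, on the post's axis; 140 mm up when down. x across the channel, y along it, z up; turns with the head. Head: 46 mm over its two flat cheeks (along x), 30 mm long (y), channel 36 mm wide; cheeks rise 22 mm above this point, flat sides reach 14 mm below it, then a thin collar; the tube's top is 25 mm below it when down. Grip over the cheeks from above.
- prop_twist (a joint): Twist of the cradle head about the vertical axis, rad: 0 = locked (starts 0 to 0.08), grows counter-clockwise seen from above to a stop at 1.1. Its brass pin sits in a comb notch up to about 0.55; beyond 0.75 it is clear and the head can slide. Stays where it is left (friction 0.04 N m).
- prop_slide (a joint): Height of the head above fully down, m, 0 to 0.079. Notches at 0, 0.024, 0.048, 0.072, each with 5 mm of play above; the head twists back only within that play (aim 2.5 mm above the notch value). Let go in a notch it sinks to the notch value; let go unlocked it drops. Weighs about 0.3 kg.
- post_low_seat (a point): Middle of the channel floor of the low fixed post: like the telescopic one but fixed and without comb; channel floor 164 mm above the bench (telescopic post's slide 0.024). x across the channel, y along it. One fixed post stands 140 mm from the telescopic post along its channel; the other, over 200 mm away, is not used.
- post_high_seat (a point): Middle of the channel floor of the high fixed post, like the low one but with its channel floor 188 mm above the bench (the telescopic post's third notch, slide 0.048). Same axes.
- bar_mid (a point): Centre of the loose mortar bar: grey concrete, 28 x 28 mm square, 180 mm long (along y), about 0.33 kg, lying on the bench. To be laid with its middle half-way between the two posts, reaching about 20 mm past each cradle's middle; its centre then lies 14 mm above the channel floors.
- wash_bottle: Bystander: white plastic wash bottle with red spout, 192 mm tall, body 66 mm across, its centre 17 mm towards its y axis from this origin; spout overhangs to -y, 101 mm overall. Origin on its underside.
- beaker_250: Bystander: clear glass beaker, 94 mm tall, 78 mm across. Origin under its centre.
- weight_200: Bystander: brass weight with a knob, 46 mm tall, 30 mm across, near one end of the bar. Origin under its centre.
- sample_jar: Bystander: white plastic jar with a white screw cap, 58 mm tall, 49 mm across, standing about 25 mm from one long side of the bar, so that the bar may have to be gripped a little off its middle. Origin under its centre.
- bar: The mortar bar itself; origin on its underside below its centre, axes as the point above.

How it is judged:
By the outcome, as a careful person would: the job done as asked, in the order asked, and still so for the second after the job is handed in, with the robot touching nothing.
It also fails if it takes over 56 s, if anything falls off the work surface, if the arm or the gripper's body presses on something with over 40 N, if the wrist force passes 120 N, or if a joint passes its speed limit or range.

## Working session

There is one attempt and no reset: what is moved stays moved. The work goes in short steps, Python scripts to look and compute and a shell command to move; the robot and the scene stay as the last step left them, time stands still between calls to the robot, and variables do not carry over. Pictures are saved under pics/ and viewed, and the job is handed in when it is done.

```bash
ls; mkdir -p pics
cat > look.py <<'E'
import sys,cv2,numpy as np
from bench import arm
def snap(n,tag):
    d=arm.get_image(n); np.savez(f'pics/{tag}.npz',**d); cv2.imwrite(f'pics/{tag}.png',d['img'][:,:,::-1]); return d
E
python3 - <<'E'
from look import *
for n in('side','top'):
    d=snap(n,n+'0'); print(n,d['intrinsics'],d['dist'],d['R'],d['t'], -np.array(d['R']).T@d['t'],(d['depth']>0).mean())
print(arm.read_state())
E
```

```text
pics
side [[432.91313927   0.         281.72215858]
 [  0.         432.91313927 211.15709933]
 [  0.           0.           1.        ]] [-0.04434949  0.          0.          0.          0.        ] [[ 9.99987356e-01 -6.72095583e-04 -4.98348597e-03]
 [-4.19738164e-03 -6.57322121e-01 -7.53598044e-01]
 [-2.76926565e-03  7.53609433e-01 -6.57316631e-01]] [-592.48441026  -21.51530593 1356.80962555] [  596.14397752 -1037.04522543   872.68700189] 0.996016156462585
top [[527.53377027   0.         287.81882626]
 [  0.         527.53377027 209.46772667]
 [  0.           0.           1.        ]] [0.07155587 0.         0.         0.         0.        ] [[ 0.02503164 -0.99963016  0.01062803]
 [-0.99789461 -0.02562164 -0.05958094]
 [ 0.05983121 -0.00911424 -0.9981669 ]] [-164.95750593  563.68221053 1524.02974435] [ 475.44005182 -136.56365391 1556.57393029] 0.9959438775510204
{'clock': 0.1, 'joints': array([-9.05402529e-01,  3.85481854e-01,  6.74985419e-03, -4.27419336e-04,
       -1.19402484e+00, -2.58615734e-01]), 'joint_vel': array([-0.0004214 , -0.00060036,  0.00313572,  0.00209181,  0.0010135 ,
       -0.0024583 ]), 'joint_efforts': array([-4.05154051e-04, -3.93318129e+01,  1.88930511e+01,  4.19795573e+00,
       -2.57896798e-03,  3.21890333e-06]), 'position': array([ 247.09168789, -573.50178477,  230.32584234]), 'ee_rot': array([ 5.49768962e-01,  8.35316161e-01,  4.99857346e-04, -8.66318136e-04]), 'contact_force': array([0.77123576, 0.09450326, 0.45968218]), 'wrist_torque': array([ 0.00071178, -0.0072026 ,  0.00525574]), 'gripper_width': 85.35577767060866}
```

View pics/side0.png

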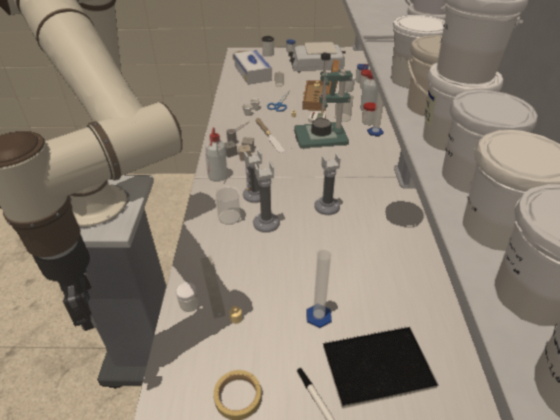

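View pics/top0.png

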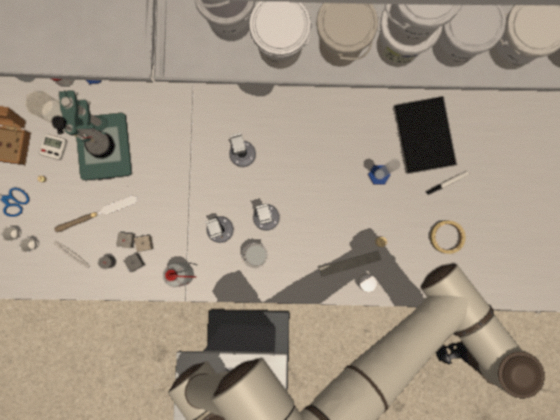

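Run:
```python
import cv2,numpy as np
a=cv2.imread('pics/side0.png');b=cv2.imread('pics/top0.png')
cv2.imwrite('pics/sc.png',cv2.resize(a[130:330,160:360],None,fx=3,fy=3,interpolation=cv2.INTER_CUBIC))
cv2.imwrite('pics/tc.png',cv2.resize(b[120:310,170:405],None,fx=3.1,fy=3.1,interpolation=cv2.INTER_CUBIC))
```

```text
(no output)
```

View pics/sc.png

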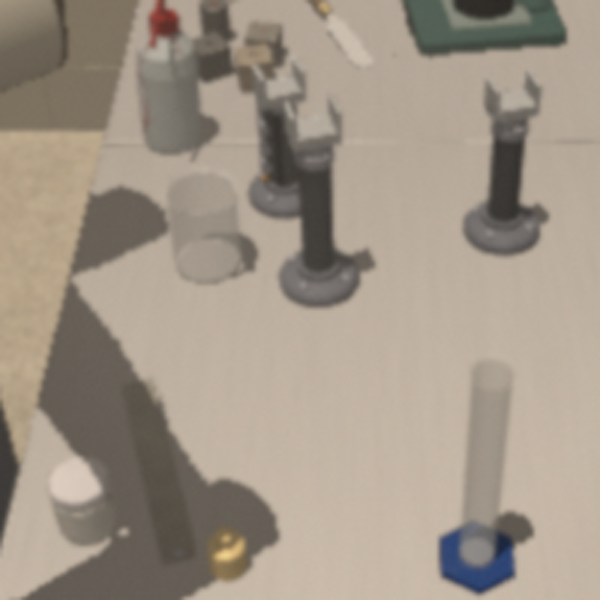

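View pics/tc.png

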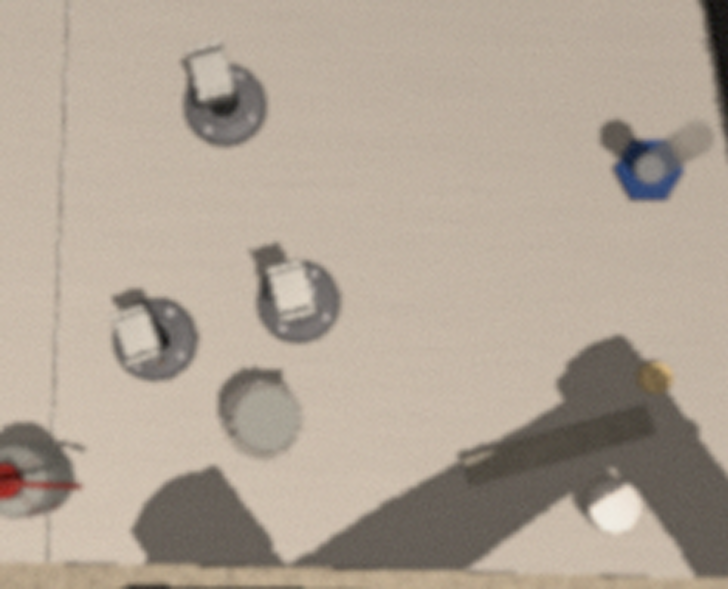

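The telescopic post is the left/far one: its comb shows at side (250,175), and its head is at top (215,228). The fixed post to use is at top (264,212). The bar lies at top (350,262), with the weight at its right end and the jar below it. Next I'll measure these.

```bash
cat > geo.py <<'E'
import cv2,numpy as np
def load(tag): return dict(np.load(f'pics/{tag}.npz'))
def norm(d,uv): return cv2.undistortPoints(np.array(uv,float).reshape(-1,1,2),d['intrinsics'],d['dist']).reshape(-1,2)
def cloud(d):
    h,w=d['depth'].shape; u,v=np.meshgrid(np.arange(w),np.arange(h))
    n=norm(d,np.stack([u,v],-1).reshape(-1,2)); z=d['depth'].reshape(-1,1)
    P=(np.hstack([n,np.ones_like(z)])*z-d['t'])@d['R']; P[z[:,0]==0]=np.nan
    return P.reshape(h,w,3)
def ray(d,uv,z):
    n=norm(d,uv); D=np.hstack([n,np.ones((len(n),1))])@d['R']; C=-d['R'].T@d['t']
    return C+D*((z-C[2])/D[:,2])[:,None]
def tri(d1,p1,d2,p2):
    A=[];b=[]
    for d,p in((d1,p1),(d2,p2)):
        x,y=norm(d,[p])[0];R=d['R'];t=d['t']
        A+=[x*R[2]-R[0],y*R[2]-R[1]];b+=[t[0]-x*t[2],t[1]-y*t[2]]
    s=np.linalg.lstsq(np.array(A),np.array(b),rcond=None)[0]
    return s, np.linalg.norm(np.array(A)@s-b)
E
python3 - <<'E'
from geo import *
np.set_printoptions(precision=1,suppress=True)
for n in('top0','side0'):
    d=load(n);C=cloud(d)
    boxes={'top0':{'tele':(200,210,240,245),'fix':(245,195,285,235),'far':(222,128,260,168),'bar':(310,245,390,280),'jar':(352,268,382,298),'wt':(372,232,390,252),'beak':(238,236,270,270),'wash':(160,255,200,290)},
     'side0':{'tele':(240,145,265,172),'fix':(250,160,280,195),'far':(315,150,345,180),'bar':(198,250,230,325),'jar':(172,278,202,315),'wt':(225,302,248,325),'beak':(212,185,243,225),'wash':(203,125,230,185)}}[n]
    print(n,'bench z',np.nanmedian(C[200:240,290:350,2]))
    for k,(a,b,c,e) in boxes.items():
        P=C[b:e,a:c].reshape(-1,3); P=P[P[:,2]>(12)]; 
        if len(P)<5: print(k,len(P));continue
        zt=np.percentile(P[:,2],95); Q=P[P[:,2]>zt-8]
        print(k,len(P),'top z',zt,'mean',Q.mean(0),'min',P.min(0),'max',P.max(0))
    if n=='top0':
      for k in('tele','fix'):
        a,b,c,e=boxes[k]; print(k); print(np.round(C[b:e,a:c,2]).astype(int)[::2,::2])
E
```

```text
top0 bench z -1.8987082597879361
tele 445 top z 159.4106297801532 mean [506.3  47.7 159.5] min [468.2  10.7  12. ] max [543.7  86.2 165.6]
fix 397 top z 207.65961924001792 mean [544.8 -86.  207.2] min [ 509.  -122.7   12. ] max [576.8 -49.7 214.3]
far 501 top z 183.49937523240428 mean [730.7 -11.3 182.9] min [695.  -46.8  12.1] max [766.4  26.2 191.6]
bar 738 top z 54.387258046038426 mean [ 379.3 -381.6   55.5] min [ 372.  -434.    12.2] max [ 471.5 -244.5   63.3]
jar 274 top z 62.04141249245248 mean [ 363.4 -382.5   57.6] min [ 341.1 -404.6   14.1] max [ 387.7 -356.1   63.3]
wt 95 top z 46.11689046592884 mean [ 481.7 -425.    43.3] min [ 453.3 -438.2   13.8] max [ 494.5 -407.3   49.4]
beak 159 top z 96.4631452990627 mean [430.7 -57.5  93.1] min [398.6 -93.3  16.2] max [468.  -24.   99.7]
wash 597 top z 184.60242929424436 mean [380.6 126.3 185.9] min [343.5  88.9  13.4] max [408.9 181.6 193.5]
tele
[[                  -4                    1                   -3
                    -5                   -5                   -2
                    -3                   -4               
[... 16625 characters left out ...]
8211012 mean [731.  -18.4 182.8] min [705.5 -38.2 111.4] max [757.2   4.7 188.7]
bar 694 top z 30.93019323409539 mean [ 417.8 -346.1   28.1] min [ 376.1 -435.3   12.1] max [ 469.3 -250.4   34.6]
jar 493 top z 60.936268170718165 mean [ 364.9 -387.7   58.7] min [ 340.7 -410.8   12. ] max [ 388.9 -363.    63.5]
wt 167 top z 46.714205940881044 mean [ 481.4 -429.2   45.7] min [ 467.6 -444.2   12.2] max [ 496.3 -414.1   49.5]
beak 784 top z 92.82681238010709 mean [431.7 -62.4  90.4] min [ 397.7 -102.2   12.1] max [468.2 -26.5  96.4]
wash 921 top z 160.53741414371746 mean [379.6 129.1 168.3] min [341.7  83.5  12. ] max [409.4 374.3 191.8]<stdin>:15: RuntimeWarning: invalid value encountered in cast
```

Run:
```python
from geo import *
np.set_printoptions(precision=1,suppress=True)
d=load('top0');C=cloud(d); ds=load('side0');S=cloud(ds)
def near(C,cx,cy,r,z0,z1):
    P=C.reshape(-1,3); m=(np.hypot(P[:,0]-cx,P[:,1]-cy)<r)&(P[:,2]>z0)&(P[:,2]<z1); return P[m]
R={}
for k,cx,cy,z in(('tele',507,46,140),('fix',544,-88,188)):
    for nm,c in(('top',C),('side',S)):
        P=near(c,cx,cy,36,z-9,z+30)
        r=cv2.minAreaRect(P[:,:2].astype(np.float32)); f=P[P[:,2]<z+7]
        print(k,nm,len(P),'rect',r,'floor',np.median(f,0),len(f),'cheek z',np.percentile(P[:,2],95))
        R[k,nm]=np.array(r[0])
    F=near(c:=C,cx,cy,60,6,22)
    (x,y),r=cv2.minEnclosingCircle(F[:,:2].astype(np.float32)); print('foot top',x,y,r)
    F=near(S,cx,cy,60,6,22);(x,y),r=cv2.minEnclosingCircle(F[:,:2].astype(np.float32)); print('foot side',x,y,r)
for nm in('top','side'):
    v=R['fix',nm]-R['tele',nm]; print(nm,np.linalg.norm(v),np.degrees(np.arctan2(v[1],v[0])))
for nm,c in(('top',C),('side',S)):
    P=c.reshape(-1,3); m=(P[:,0]>385)&(P[:,0]<470)&(P[:,1]>-440)&(P[:,1]<-240)&(P[:,2]>17)&(P[:,2]<38)
    P=P[m]; P=P[(np.hypot(P[:,0]-364,P[:,1]+384)>33)&(np.hypot(P[:,0]-482,P[:,1]+427)>22)]
    print('bar',nm,cv2.minAreaRect(P[:,:2].astype(np.float32)),np.median(P,0))
# refine jar
```

```text
tele top 205 rect ((505.80523681640625, 47.9261360168457), (46.279327392578125, 30.14569854736328), 21.46708869934082) floor [505.7  47.3 138.8] 153 cheek z 161.94156925700437
tele side 176 rect ((505.56439208984375, 42.438575744628906), (48.662818908691406, 35.485660552978516), 19.217859268188477) floor [506.5  36.1 139.2] 124 cheek z 160.9803991202541
foot top 511.2674255371094 54.48444366455078 51.47713088989258
foot side 496.5110168457031 29.618770599365234 36.18265914916992
fix top 210 rect ((544.7635498046875, -86.24298858642578), (45.612518310546875, 29.563528060913086), 16.33799171447754) floor [544.6 -85.4 186.5] 161 cheek z 209.617641591002
fix side 207 rect ((544.9337158203125, -92.2791976928711), (47.2661018371582, 34.71459197998047), 14.02337646484375) floor [546.3 -98.8 187.1] 145 cheek z 209.57336485771995
foot top 543.6234130859375 -88.0899658203125 56.63570785522461
foot side 544.8674926757812 -94.77641296386719 40.11521530151367
top 139.71078751371016 -73.80843601971304
side 140.35249242871333 -73.70976025393797
bar top ((415.8575134277344, -333.5279541015625), (28.63623046875, 184.3718719482422), 17.29161834716797) [ 416.8 -335.4   25.9]
bar side ((415.5364074707031, -338.77960205078125), (28.44387435913086, 179.81446838378906), 17.356393814086914) [ 419.5 -353.4   28.1]
```

Run:
```python
import cv2,numpy as np
a=cv2.imread('pics/side0.png');b=cv2.imread('pics/top0.png')
def z(im,x,y,w,h,f): return cv2.resize(im[y:y+h,x:x+w],None,fx=f,fy=f,interpolation=cv2.INTER_CUBIC)
o=np.vstack([np.hstack([z(b,200,205,40,30,10),z(b,248,190,40,30,10)]),np.hstack([z(a,238,145,40,30,10),z(a,250,160,40,30,10)])])
for i in range(0,800,50): o[:,i]=(0,255,255) if i%100==0 else o[:,i]
for i in range(0,600,100): o[i,:]=(0,255,255)
cv2.imwrite('pics/heads.png',o)
```

```text
(no output)
```

View pics/heads.png

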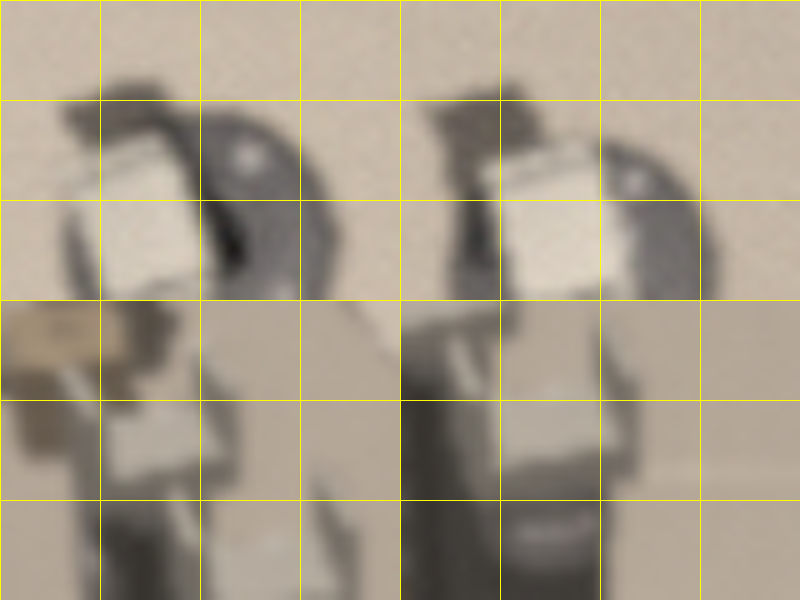

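Run:
```python
from geo import *
np.set_printoptions(precision=1,suppress=True)
d=load('top0');s=load('side0')
h=-.45
for k,pt,ps,z in(('fix',(269,213.2),(265.2,175.8),188),('tele',(219,226.8),(254.5,162.2),140)):
    pt=np.array(pt)+h;ps=np.array(ps)+h
    P,e=tri(d,pt,s,ps); print(k,P,e,'top@z',ray(d,[pt],z),'side@z',ray(s,[ps],z),'seat:',P[:2]+15*np.array([-.279,.960]))
# gripper not seen; jar/weight check via rays
```

```text
fix [547.9 -99.1 182.3] 0.10357770375521737 top@z [[547.7 -99.2 188. ]] side@z [[ 548.2 -106.9  188. ]] seat: [543.7 -84.7]
tele [510.4  35.6 133.8] 0.05809985043752273 top@z [[510.3  34.8 140. ]] side@z [[511.1  26.5 140. ]] seat: [506.2  50. ]
```

```bash
cat > plan.py <<'E'
import sys,numpy as np
from scipy.spatial.transform import Rotation as Ro
from bench import arm
# usage: plan x y z angdeg  -> remaining shift in present tool axes and turn; and per-row suggestions
x,y,z,a=map(float,sys.argv[1:5]); n=int(sys.argv[5]) if len(sys.argv)>5 else 5
s=arm.read_state(); p=s['position']; M=Ro.from_quat(s['ee_rot']); X=M.as_matrix()
ang=np.degrees(np.arctan2(X[1,0],X[0,0]))
T=Ro.from_matrix(np.array([[np.cos(np.radians(a)),np.sin(np.radians(a)),0],[np.sin(np.radians(a)),-np.cos(np.radians(a)),0],[0,0,-1]]).T.T)
rv=(M.inv()*T).as_rotvec(); D=np.array([x,y,z])-p
print('clock %.2f'%s['clock'],'pos',p.round(1),'ang %.1f'%ang,'tilt z',X[:,2].round(4),'D',D.round(1),'rv',rv.round(3),'F',s['contact_force'].round(1),'w %.1f'%s['gripper_width'],'j6 %.2f'%s['joints'][5])
cur=M
for i in range(n):
    v=cur.inv().apply(D/n); print('  d',v.round(1),'r',(rv/n).round(3)); cur=cur*Ro.from_rotvec(rv/n)
E
python3 plan.py 506 48 250 200.5 17
```

```text
clock 0.10 pos [ 247.1 -573.5  230.3] ang 113.3 tilt z [-9.0e-04  1.8e-03 -1.0e+00] D [258.9 621.5  19.7] rv [ 1.000e-03 -2.000e-03 -1.522e+00] F [0.8 0.1 0.5] w 85.4 j6 -0.26
  d [27.6 28.4 -1.1] r [ 0.   -0.   -0.09]
  d [24.9 30.8 -1.1] r [ 0.   -0.   -0.09]
  d [22.  32.9 -1.1] r [ 0.   -0.   -0.09]
  d [19.  34.7 -1.1] r [ 0.   -0.   -0.09]
  d [15.8 36.3 -1.1] r [ 0.   -0.   -0.09]
  d [12.5 37.6 -1.1] r [ 0.   -0.   -0.09]
  d [ 9.1 38.5 -1.1] r [ 0.   -0.   -0.09]
  d [ 5.6 39.2 -1.1] r [ 0.   -0.   -0.09]
  d [ 2.1 39.5 -1.1] r [ 0.   -0.   -0.09]
  d [-1.4 39.6 -1.1] r [ 0.   -0.   -0.09]
  d [-5.  39.3 -1.1] r [ 0.   -0.   -0.09]
  d [-8.5 38.7 -1.2] r [ 0.   -0.   -0.09]
  d [-11.9  37.8  -1.2] r [ 0.   -0.   -0.09]
  d [-15.2  36.6  -1.2] r [ 0.   -0.   -0.09]
  d [-18.4  35.1  -1.2] r [ 0.   -0.   -0.09]
  d [-21.5  33.3  -1.2] r [ 0.   -0.   -0.09]
  d [-24.4  31.2  -1.2] r [ 0.   -0.   -0.09]
```

```bash
python3 -m jog '[{"dx":27,"dy":28,"dz":-4,"rz":-0.09},{"dx":25,"dy":31,"dz":-4,"rz":-0.09},{"dx":22,"dy":33,"dz":-4,"rz":-0.09},{"dx":19,"dy":35,"dz":-4,"rz":-0.09},{"dx":16,"dy":36,"dz":-4,"rz":-0.09}]'; python3 plan.py 506 48 250 200.5 12
```

```text
clock 0.10 pos [ 247.1 -573.5  230.3] ang 113.3 tilt z [-9.0e-04  1.8e-03 -1.0e+00] D [258.9 621.5  19.7] rv [ 1.000e-03 -2.000e-03 -1.522e+00] F [0.8 0.1 0.5] w 85.4 j6 -0.26
  d [39.  40.3 -1.6] r [ 0.    -0.    -0.127]
  d [33.6 44.9 -1.6] r [ 0.    -0.    -0.127]
  d [27.7 48.8 -1.6] r [ 0.    -0.    -0.127]
  d [21.3 51.9 -1.6] r [ 0.    -0.    -0.127]
  d [14.5 54.2 -1.6] r [ 0.    -0.    -0.127]
  d [ 7.6 55.6 -1.6] r [ 0.    -0.    -0.127]
  d [ 0.5 56.1 -1.6] r [ 0.    -0.    -0.127]
  d [-6.6 55.7 -1.6] r [ 0.    -0.    -0.127]
  d [-13.6  54.4  -1.6] r [ 0.    -0.    -0.127]
  d [-20.4  52.3  -1.6] r [ 0.    -0.    -0.127]
  d [-26.8  49.3  -1.6] r [ 0.    -0.    -0.127]
  d [-32.9  45.5  -1.6] r [ 0.    -0.    -0.127]$[0]: bad value
```

```bash
python3 -m jog '[{"hand":85,"dx":27,"dy":28,"dz":-4,"rx":0,"ry":0,"rz":-0.09},{"hand":85,"dx":25,"dy":31,"dz":-4,"rx":0,"ry":0,"rz":-0.09},{"hand":85,"dx":22,"dy":33,"dz":-4,"rx":0,"ry":0,"rz":-0.09},{"hand":85,"dx":19,"dy":35,"dz":-4,"rx":0,"ry":0,"rz":-0.09},{"hand":85,"dx":16,"dy":36,"dz":-4,"rx":0,"ry":0,"rz":-0.09}]'; python3 plan.py 506 48 250 200.5 12
```

```text
clock: 0.52
position: [323.2, -389.7, 250.9]
ee_rot: [0.348, 0.938, 0.0, -0.0]
contact_force: [1.1, 0.1, 0.5]
gripper_width: 84.4
clock 0.52 pos [ 323.2 -389.7  250.9] ang 139.3 tilt z [-7.e-04  8.e-04 -1.e+00] D [182.8 437.7  -0.9] rv [ 1.000e-03 -1.000e-03 -1.068e+00] F [1.1 0.1 0.5] w 84.4 j6 -0.15
  d [12.2 37.6  0.1] r [ 0.    -0.    -0.089]
  d [ 8.8 38.5  0.1] r [ 0.    -0.    -0.089]
  d [ 5.4 39.2  0.1] r [ 0.    -0.    -0.089]
  d [ 1.9 39.5  0.1] r [ 0.    -0.    -0.089]
  d [-1.6 39.5  0.1] r [ 0.    -0.    -0.089]
  d [-5.1 39.2  0.1] r [ 0.    -0.    -0.089]
  d [-8.6 38.6  0.1] r [ 0.    -0.    -0.089]
  d [-12.   37.7   0.1] r [ 0.    -0.    -0.089]
  d [-15.3  36.4   0.1] r [ 0.    -0.    -0.089]
  d [-18.5  34.9   0.1] r [ 0.    -0.    -0.089]
  d [-21.5  33.2   0.1] r [ 0.    -0.    -0.089]
  d [-24.4  31.1   0.1] r [ 0.    -0.    -0.089]
```

```bash
python3 -m jog '[{"hand":85,"dx":12,"dy":37,"dz":0,"rx":0,"ry":0,"rz":-0.09},{"hand":85,"dx":9,"dy":38,"dz":0,"rx":0,"ry":0,"rz":-0.09},{"hand":85,"dx":5,"dy":39,"dz":0,"rx":0,"ry":0,"rz":-0.09},{"hand":85,"dx":2,"dy":39,"dz":0,"rx":0,"ry":0,"rz":-0.09},{"hand":85,"dx":-2,"dy":39,"dz":0,"rx":0,"ry":0,"rz":-0.09}]'; python3 -m jog '[{"hand":85,"dx":-5,"dy":39,"dz":0,"rx":0,"ry":0,"rz":-0.09},{"hand":85,"dx":-9,"dy":38,"dz":0,"rx":0,"ry":0,"rz":-0.09},{"hand":85,"dx":-12,"dy":37,"dz":0,"rx":0,"ry":0,"rz":-0.09},{"hand":85,"dx":-15,"dy":36,"dz":0,"rx":0,"ry":0,"rz":-0.09},{"hand":85,"dx":-18,"dy":35,"dz":0,"rx":0,"ry":0,"rz":-0.09}]'; python3 plan.py 506 48 230 200.5 2
python3 -c "
from look import *
for n in('side','top'): snap(n,n+'1')
a=cv2.imread('pics/side1.png');b=cv2.imread('pics/top1.png')
cv2.imwrite('pics/v1.png',np.hstack([cv2.resize(a[90:250,180:320],(400,457),interpolation=2),cv2.resize(b[140:300,180:320],(400,457),interpolation=2)]))"
```

```text
clock: 0.93
position: [399.1, -209.6, 251.2]
ee_rot: [0.129, 0.992, 0.0, -0.0]
contact_force: [0.6, -0.2, -0.8]
gripper_width: 84.8
clock: 1.35
position: [474.0, -28.8, 251.2]
ee_rot: [-0.095, 0.995, 0.0, -0.0]
contact_force: [0.0, -0.8, 0.2]
gripper_width: 84.9
clock 1.35 pos [474.  -28.8 251.2] ang -169.1 tilt z [-3.e-04  1.e-04 -1.e+00] D [ 32.   76.8 -21.2] rv [ 0.    -0.    -0.167] F [ 0.  -0.8  0.2] w 84.9 j6 -0.09
  d [-23.   34.7  10.6] r [ 0.    -0.    -0.084]
  d [-25.8  32.6  10.6] r [ 0.    -0.    -0.084]
```

View pics/v1.png

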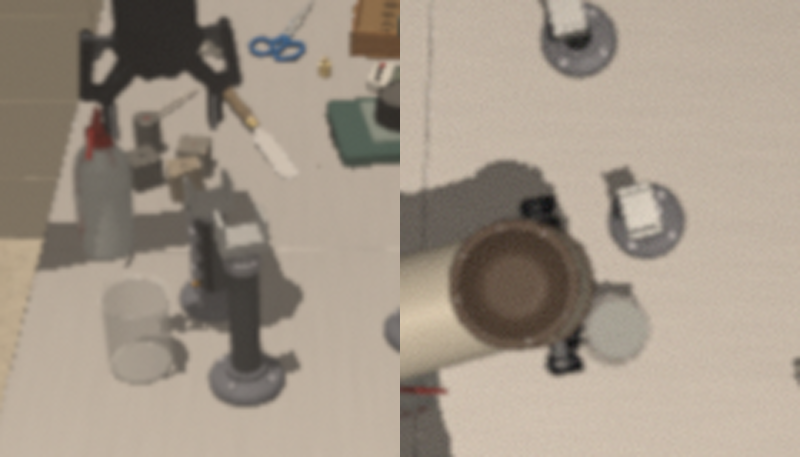

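Run:
```python
from geo import *
np.set_printoptions(precision=1,suppress=True)
for n in('side1','top1'):
    C=cloud(load(n)); P=C.reshape(-1,3)
    m=(np.abs(P[:,0]-474)<75)&(np.abs(P[:,1]+29)<60)&(P[:,2]>240)&(P[:,2]<300)
    I=np.where(m)[0]; Q=P[m]; print(n,len(Q),'zmin',np.percentile(Q[:,2],[0,2,5,10]))
    for s,f in(('L',Q[:,0]<474),('R',Q[:,0]>474)):
        q=Q[f]; iv=I[f]
        if len(q)==0: continue
        print(s,len(q),'min',q.min(0),'max',q.max(0),'med',np.median(q,0)); 
        for lo in range(240,300,10):
            g=(q[:,2]>lo)&(q[:,2]<=lo+10)
            if g.sum()>2: print('  z',lo,g.sum(),q[g].min(0)[:2],q[g].max(0)[:2],'med',np.median(q[g],0))
```

```text
side1 116 zmin [265.6 267.2 268.4 271.5]
L 53 min [419.4 -52.4 267.4] max [433.2 -43.9 299.7] med [427.3 -47.8 285.5]
  z 260 3 [427.6 -48.8] [433.2 -47.2] med [430.4 -48.  267.9]
  z 270 14 [420.1 -52.4] [431.4 -44.3] med [425.5 -47.4 275.7]
  z 280 18 [419.4 -52.3] [432.5 -45.2] med [427.4 -48.7 285.5]
  z 290 18 [419.8 -51.3] [433.  -43.9] med [425.3 -47.8 294.8]
R 63 min [513.5 -36.9 265.6] max [528.8 -14.  300. ] med [521.1 -29.3 283.8]
  z 260 4 [513.5 -32.8] [522.4 -14. ] med [518.2 -30.8 266.8]
  z 270 19 [513.6 -34.6] [528.  -14.2] med [520.3 -29.5 274.4]
  z 280 17 [514.5 -35. ] [528.4 -19.2] med [520.5 -30.3 283.8]
  z 290 23 [514.9 -36.9] [528.8 -18.8] med [523.4 -26.7 293.8]
top1 2 zmin [270.  270.3 270.8 271.5]
L 1 min [434.7 -41.2 284.8] max [434.7 -41.2 284.8] med [434.7 -41.2 284.8]
R 1 min [526.1 -22.7 270. ] max [526.1 -22.7 270. ] med [526.1 -22.7 270. ]
```

```bash
python3 -m jog '[{"hand":85,"dx":-22,"dy":33,"dz":15,"rx":0,"ry":0,"rz":-0.08},{"hand":85,"dx":-25,"dy":31,"dz":20,"rx":0,"ry":0,"rz":-0.08},{"hand":85,"dx":0,"dy":0,"dz":35,"rx":0,"ry":0,"rz":0},{"hand":85,"dx":0,"dy":0,"dz":8,"rx":0,"ry":0,"rz":0}]';  python3 plan.py 506 45 172 200.5 1
cat > see.py <<'E'
import sys
from look import *
t=sys.argv[1]; sx,sy,tx,ty=map(int,sys.argv[2:6]); w,h=100,75
for n in('side','top'): snap(n,n+t)
a=cv2.imread(f'pics/side{t}.png');b=cv2.imread(f'pics/top{t}.png')
r=lambda i,x,y: cv2.resize(i[y:y+h*3//2,x:x+w],(400,450),interpolation=2)
cv2.imwrite(f'pics/v{t}.png',np.hstack([r(a,sx,sy),r(b,tx,ty)]))
E
python3 see.py 2 205 90 180 180
```

```text
clock: 1.78
position: [501.2, 39.5, 169.8]
ee_rot: [-0.172, 0.985, -0.0, -0.005]
contact_force: [-1.1, 0.4, -1.2]
gripper_width: 85.4
clock 1.78 pos [501.2  39.5 169.8] ang -160.2 tilt z [-0.0096 -0.0018 -1.    ] D [4.8 5.5 2.2] rv [ 0.002 -0.01  -0.012] F [-1.1  0.4 -1.2] w 85.4 j6 -0.05
  d [-6.4  3.5 -2.2] r [ 0.002 -0.01  -0.012]
```

View pics/v2.png

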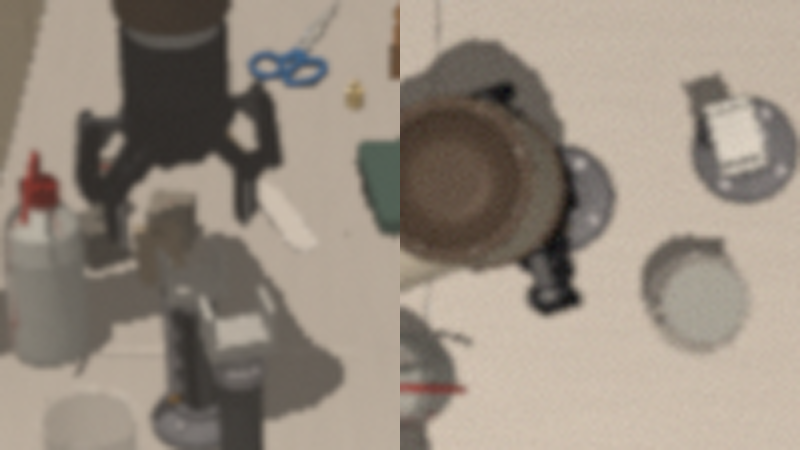

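```bash
python3 -m jog '[{"hand":85,"dx":-6,"dy":3,"dz":0,"rx":0,"ry":-0.01,"rz":-0.01},{"hand":85,"dx":0,"dy":0,"dz":0,"rx":0,"ry":0,"rz":0}]'; python3 plan.py 506 45 172 200.5 1;python3 see.py 3 205 90 180 180;  python3 - <<'E'
from geo import *
from bench import arm
np.set_printoptions(precision=1,suppress=True)
print(arm.read_state()['joints'])
P=cloud(load('side3')).reshape(-1,3)
m=(np.abs(P[:,0]-506)<80)&(np.abs(P[:,1]-45)<80)&(P[:,2]>150)&(P[:,2]<260)
Q=P[m]
for lo in range(150,260,10):
    for s in(-1,1):
        q=Q[(Q[:,2]>lo)&(Q[:,2]<=lo+10)&(np.sign(Q[:,0]-506)==s)]
        if len(q): print(lo,s,len(q),q.min(0),q.max(0),np.median(q,0))
E
```

```text
clock: 2.05
position: [510.4, 43.9, 176.9]
ee_rot: [-0.177, 0.984, 0.001, 0.007]
contact_force: [0.2, 0.2, 0.2]
gripper_width: 84.8
clock 2.05 pos [510.4  43.9 176.9] ang -159.6 tilt z [ 0.0139  0.0044 -0.9999] D [-4.4  1.1 -4.9] rv [-0.001  0.015 -0.002] F [0.2 0.2 0.2] w 84.8 j6 -0.05
  d [3.8 2.5 4.8] r [-0.001  0.015 -0.002]
[ 0.4  0.2 -0.4  0.  -1.  -0. ]
150 -1 12 [480.7  20.3 150.3] [491.4  45.4 160. ] [488.2  24.8 155.1]
150 1 17 [518.8  37.1 150.1] [531.9  65.6 159.8] [525.6  46.4 156.3]
160 -1 9 [481.8  23.5 160.1] [491.6  48.4 164.3] [485.2  33.4 161.7]
160 1 6 [522.3  37.4 160. ] [529.1  58.6 161. ] [525.9  46.7 160.7]
190 -1 9 [462.8  13.2 190.4] [470.8  23.4 199.9] [467.9  17.4 195.1]
190 1 14 [547.1  45.6 190.3] [562.2  64.  199.5] [553.4  51.5 196.1]
200 -1 18 [456.5  13.4 200.2] [472.2  26.3 209.7] [464.3  17.6 204.1]
200 1 16 [547.5  45.  201.2] [562.3  63.1 209.8] [556.6  51.2 205.5]
210 -1 19 [454.4  12.2 210.2] [472.4  28.8 219.4] [463.8  18.2 215.2]
210 1 19 [547.7  44.6 210.1] [562.5  61.9 219.2] [556.7  52.6 213.2]
220 -1 16 [453.4  12.7 220.1] [473.4  23.  229.7] [465.9  16.2 224.3]
220 1 17 [545.1  41.3 220.1] [562.6  66.6 228.3] [554.   53.4 224.8]
230 -1 32 [444.    4.2 230.1] [476.5  35.1 239.7] [462.9  14.8 236. ]
230 1 26 [548.4  44.1 230.3] [580.1  60.7 239.9] [563.   53.7 236.8]
240 -1 66 [437.3   5.7 240. ] [501.7  39.9 249.8] [460.   16.9 244. ]
240 1 48 [546.1  43.  240.8] [580.3  77.3 249.8] [561.5  55.3 244.8]
250 -1 74 [438.1   3.6 250.1] [505.3  45.5 259.8] [473.3  23.1 255.1]
250 1 64 [507.6  28.1 250.2] [580.3  77.9 260. ] [543.6  39.2 254.8]
```

View pics/v3.png

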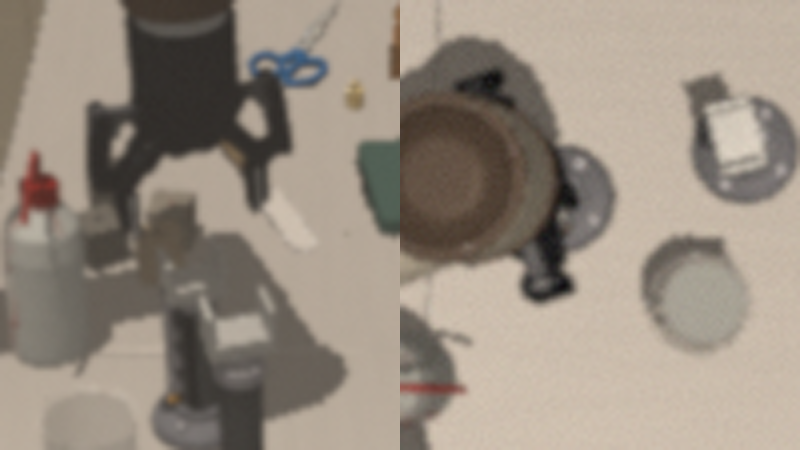

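```bash
python3 -m jog '[{"hand":85,"dx":0,"dy":0,"dz":0,"rx":0,"ry":0,"rz":0}]'; python3 plan.py 507 45 145 200 1
```

```text
clock: 2.23
position: [509.3, 43.8, 176.3]
ee_rot: [-0.177, 0.984, 0.001, 0.006]
contact_force: [0.2, 0.3, -0.5]
gripper_width: 85.0
clock 2.23 pos [509.3  43.8 176.3] ang -159.6 tilt z [ 0.0119  0.0044 -0.9999] D [ -2.3   1.2 -31.3] rv [0.    0.013 0.006] F [ 0.2  0.3 -0.5] w 85.0 j6 -0.05
  d [ 2.1  1.9 31.2] r [0.    0.013 0.006]
```

```bash
python3 -m jog '[{"hand":85,"dx":2,"dy":2,"dz":11,"rx":0,"ry":0.012,"rz":0},{"hand":85,"dx":0,"dy":0,"dz":10,"rx":0,"ry":0,"rz":0},{"hand":85,"dx":0,"dy":0,"dz":10,"rx":0,"ry":0,"rz":0},{"hand":85,"dx":0,"dy":0,"dz":0,"rx":0,"ry":0,"rz":0},{"hand":85,"dx":0,"dy":0,"dz":0,"rx":0,"ry":0,"rz":0}]'; python3 plan.py 507 45 145 200 1;python3 see.py 4 205 90 180 180
```

```text
clock: 2.65
position: [505.6, 44.9, 142.6]
ee_rot: [-0.177, 0.984, -0.001, -0.002]
contact_force: [0.7, -0.6, -0.2]
gripper_width: 85.4
clock 2.65 pos [505.6  44.9 142.6] ang -159.6 tilt z [-0.0045 -0.002  -1.    ] D [1.4 0.1 2.4] rv [-0.    -0.005  0.007] F [ 0.7 -0.6 -0.2] w 85.4 j6 -0.05
  d [-1.3 -0.4 -2.4] r [-0.    -0.005  0.007]
```

View pics/v4.png

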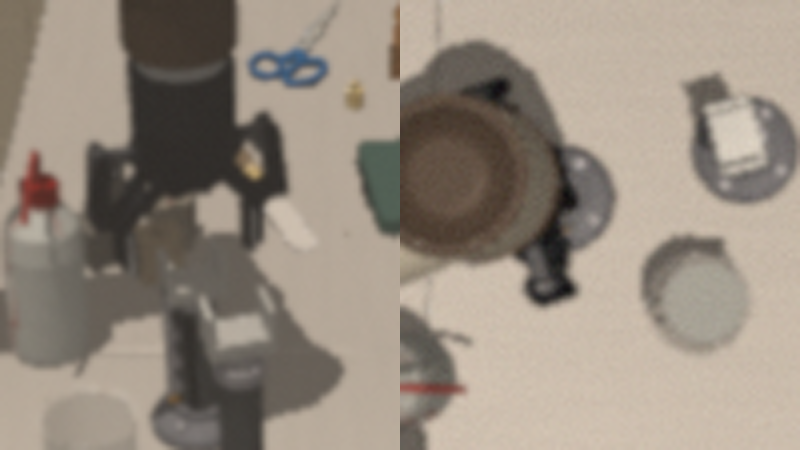

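```bash
python3 -c "
import cv2
a=cv2.imread('pics/side4.png')
cv2.imwrite('pics/z4.png',cv2.resize(a[125:185,220:290],None,fx=10,fy=10,interpolation=2))"
```

```text
(no output)
```

View pics/z4.png

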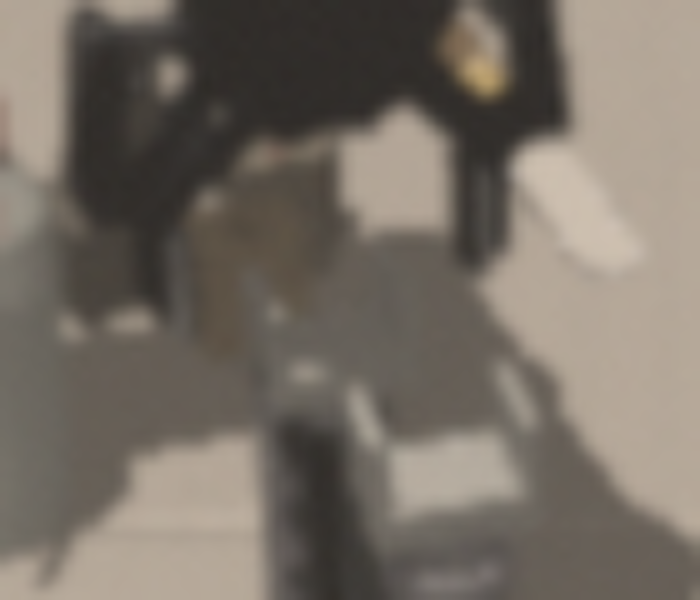

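Run:
```python
from geo import *
np.set_printoptions(precision=1,suppress=True)
C=cloud(load('top4')); P=C.reshape(-1,3); im=load('top4')['img'].reshape(-1,3).astype(int)
m=(np.hypot(P[:,0]-506,P[:,1]-45)<90)&(P[:,2]>150)&(P[:,2]<300)&(im.max(1)<70)
Q=P[m]; print(len(Q))
x=np.array([-.937,-.349]);y=np.array([x[1],-x[0]])
q=np.c_[(Q[:,:2]-[505.6,44.9])@x,(Q[:,:2]-[505.6,44.9])@y,Q[:,2]]
for f in(q[:,0]<-30,q[:,0]>30): 
    g=q[f]; print(len(g),g.min(0),g.max(0),np.median(g,0))
    for lo in range(160,300,20):
        h=g[(g[:,2]>lo)&(g[:,2]<lo+20)]
        if len(h)>3: print(lo,len(h),h.min(0),h.max(0))
C=cloud(load('side4')); P=C.reshape(-1,3); im=load('side4')['img'].reshape(-1,3).astype(int)
m=(np.hypot(P[:,0]-506,P[:,1]-45)<90)&(P[:,2]>150)&(P[:,2]<300)&(im.max(1)<70); Q=P[m]
q=np.c_[(Q[:,:2]-[505.6,44.9])@x,(Q[:,:2]-[505.6,44.9])@y,Q[:,2]]; print('side')
for f in(q[:,0]<-30,q[:,0]>30): 
    g=q[f]; print(len(g),g.min(0),g.max(0),np.median(g,0))
    for lo in range(140,300,20):
        h=g[(g[:,2]>lo)&(g[:,2]<lo+20)]
        if len(h)>3: print(lo,len(h),h.min(0),h.max(0),np.median(h,0))
```

```text
178
49 [-72.3 -10.8 202.9] [-55.   10.1 263.5] [-64.   -5.6 256.1]
200 5 [-70.2 -10.8 202.9] [-55.   -6.4 212.4]
220 7 [-72.3  -9.6 221.6] [-55.2  -7.3 238.5]
240 33 [-70.2 -10.2 240.1] [-55.5  10.1 259.9]
260 4 [-64.5  -7.9 260. ] [-62.9   5.2 263.5]
104 [ 30.6 -14.4 179.5] [ 70.1  10.8 293. ] [ 47.8  -5.3 244.1]
200 22 [ 30.9 -12.  203.8] [ 52.    2.4 219.6]
220 23 [ 30.6 -14.3 221.2] [ 70.1   6.5 240. ]
240 42 [ 36.4 -11.2 242.4] [ 68.   10.8 259.7]
260 9 [ 34.2  -8.8 260.2] [ 65.2   9.5 276.5]
280 4 [ 31.5 -14.4 282.9] [ 35.5  -3.8 293. ]
side
183 [-69.6 -21.6 161.1] [-30.3  11.  265. ] [-51.8 -11.2 224.1]
160 9 [-43.1 -13.9 161.1] [-40.6  -2.8 179.8] [-42.4  -9.9 170.5]
180 15 [-51.5 -16.1 181.3] [-41.4  -2.3 199.2] [-43.1  -9.7 188.9]
200 57 [-68.3 -18.6 200.4] [-33.8  11.  219.8] [-53.5 -11.8 208.8]
220 36 [-69.6 -21.6 220.4] [-30.3   3.2 239.8] [-59.1 -12.  227.1]
240 62 [-66.5 -18.6 240.6] [-30.7   1.1 259.8] [-54.6 -10.2 253.4]
260 4 [-60.  -14.  260.3] [-31.2  -9.5 265. ] [-33.2 -12.  262.4]
300 [ 30.1 -25.6 169.4] [ 73.9  15.  299.7] [ 49.9 -11.5 224.9]
160 13 [ 50.4 -11.2 169.4] [ 57.    4.6 179. ] [ 54.5  -7.4 174.1]
180 22 [ 47.  -14.1 180.2] [ 61.2   0.3 198.9] [ 54.7  -8.4 190.4]
200 87 [ 30.2 -22.9 200.6] [ 73.9  15.  219.7] [ 50.3 -10.4 210. ]
220 62 [ 30.5 -21.2 220.3] [ 72.2  12.5 239. ] [ 41.6 -12.7 225.9]
240 72 [ 30.9 -17.2 240.1] [ 71.1   1.1 259.8] [ 57.  -11.6 251.9]
260 21 [ 30.2 -25.6 260.3] [ 61.6  -4.4 279.6] [ 34.1 -12.  268.8]
280 23 [ 30.1 -25.  281.5] [ 37.2  -9.6 299.7] [ 34.1 -17.7 289.9]
```

```bash
python3 plan.py 506.5 47 127 200.5 1; python3 -m jog '[{"hand":85,"dx":-1,"dy":-1.5,"dz":8,"rx":0,"ry":0,"rz":0},{"hand":85,"dx":0,"dy":-1,"dz":8,"rx":0,"ry":0,"rz":0},{"hand":85,"dx":0,"dy":0,"dz":0,"rx":0,"ry":0,"rz":0},{"hand":85,"dx":0,"dy":0,"dz":0,"rx":0,"ry":0,"rz":0}]';python3 plan.py 506.5 47 127 200.5 1
```

```text
clock 2.75 pos [506.5  45.3 143.7] ang -159.6 tilt z [-0.0019 -0.001  -1.    ] D [  0.    1.7 -16.7] rv [-0.    -0.002 -0.002] F [-0.1 -0.1  0.8] w 85.3 j6 -0.05
  d [-0.7  1.6 16.7] r [-0.    -0.002 -0.002]
clock: 3.08
position: [507.6, 43.0, 127.1]
ee_rot: [-0.177, 0.984, -0.0, -0.002]
contact_force: [0.7, 0.7, -0.2]
gripper_width: 85.0
clock 3.08 pos [507.6  43.  127.1] ang -159.6 tilt z [-0.0035 -0.0014 -1.    ] D [-1.1  4.  -0.1] rv [-0.    -0.004 -0.002] F [ 0.7  0.7 -0.2] w 85.0 j6 -0.05
  d [-0.4  4.2  0.1] r [-0.    -0.004 -0.002]
```

```bash
python3 -m jog '[{"hand":85,"dx":0,"dy":4,"dz":0,"rx":0,"ry":0,"rz":0},{"hand":58,"dx":0,"dy":0,"dz":0,"rx":0,"ry":0,"rz":0},{"hand":58,"dx":0,"dy":0,"dz":0,"rx":0,"ry":0,"rz":0},{"hand":58,"dx":0,"dy":0,"dz":0,"rx":0,"ry":0,"rz":0}]';python3 plan.py 506.5 47 127 200.5 1; python3 see.py 5 205 90 180 180; python3 -c "
import cv2
a=cv2.imread('pics/side5.png')
cv2.imwrite('pics/z5.png',cv2.resize(a[125:185,220:290],None,fx=10,fy=10,interpolation=2))"
```

```text
clock: 3.42
position: [506.8, 47.2, 128.1]
ee_rot: [-0.177, 0.984, -0.0, -0.001]
contact_force: [0.4, -0.1, -0.3]
gripper_width: 58.0
clock 3.42 pos [506.8  47.2 128.1] ang -159.6 tilt z [-1.3e-03 -5.0e-04 -1.0e+00] D [-0.3 -0.2 -1.1] rv [-0.    -0.001 -0.001] F [ 0.4 -0.1 -0.3] w 58.0 j6 -0.06
  d [ 0.3 -0.1  1.1] r [-0.    -0.001 -0.001]
```

View pics/z5.png

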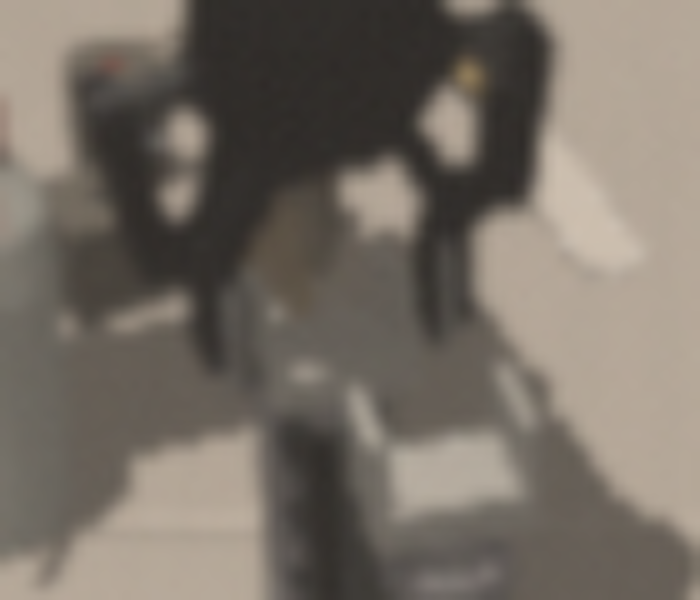

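```bash
python3 -m jog '[{"hand":52,"dx":0,"dy":0,"dz":1,"rx":0,"ry":0,"rz":0},{"hand":46,"dx":0,"dy":0,"dz":0,"rx":0,"ry":0,"rz":0},{"hand":40,"dx":0,"dy":0,"dz":0,"rx":0,"ry":0,"rz":0},{"hand":40,"dx":0,"dy":0,"dz":0,"rx":0,"ry":0,"rz":0}]';python3 plan.py 506.5 47 127 200.5 1; python3 -m jog '[{"hand":40,"dx":0,"dy":0,"dz":0,"rx":0,"ry":0,"rz":0},{"hand":40,"dx":0,"dy":0,"dz":0,"rx":0,"ry":0,"rz":0}]';python3 plan.py 506.5 47 127 200.5 1
```

```text
clock: 3.85
position: [506.0, 46.6, 126.9]
ee_rot: [-0.177, 0.984, -0.0, -0.002]
contact_force: [-3.1, 0.0, 4.1]
gripper_width: 45.5
clock 3.85 pos [506.   46.6 126.9] ang -159.6 tilt z [-0.0034 -0.0013 -1.    ] D [0.5 0.4 0.1] rv [-0.    -0.004 -0.002] F [-3.1  0.   4.1] w 45.5 j6 -0.06
  d [-0.6  0.1 -0.1] r [-0.    -0.004 -0.002]
clock: 4.02
position: [506.0, 46.7, 126.9]
ee_rot: [-0.177, 0.984, -0.0, -0.002]
contact_force: [-3.9, -0.7, 4.2]
gripper_width: 45.5
clock 4.02 pos [506.   46.7 126.9] ang -159.6 tilt z [-0.0033 -0.0013 -1.    ] D [0.5 0.3 0.1] rv [-0.    -0.004 -0.002] F [-3.9 -0.7  4.2] w 45.5 j6 -0.06
  d [-0.6  0.1 -0.1] r [-0.    -0.004 -0.002]
```

```bash
python3 -m jog '[{"hand":40,"dx":0,"dy":0,"dz":0,"rx":0,"ry":0,"rz":-0.06},{"hand":40,"dx":0,"dy":0,"dz":0,"rx":0,"ry":0,"rz":-0.08},{"hand":40,"dx":0,"dy":0,"dz":0,"rx":0,"ry":0,"rz":-0.08},{"hand":40,"dx":0,"dy":0,"dz":0,"rx":0,"ry":0,"rz":-0.08}]';python3 plan.py 506.5 47 127 200.5 1; python3 -c "
from bench import arm
print(arm.read_state()['wrist_torque'])"
```

```text
clock: 4.35
position: [505.6, 46.5, 126.9]
ee_rot: [-0.324, 0.946, -0.0, -0.002]
contact_force: [-4.5, -1.1, 5.6]
gripper_width: 45.4
clock 4.35 pos [505.6  46.5 126.9] ang -142.2 tilt z [-0.0042 -0.0017 -1.    ] D [0.9 0.5 0.1] rv [ 0.001 -0.004  0.302] F [-4.5 -1.1  5.6] w 45.4 j6 0.25
  d [-1.  -0.1 -0.2] r [ 0.001 -0.004  0.302]
[-0.3101081   1.35523941 -0.06285628]
```

```bash
python3 -m jog '[{"hand":40,"dx":0,"dy":0,"dz":0,"rx":0,"ry":0,"rz":-0.08},{"hand":40,"dx":0,"dy":0,"dz":0,"rx":0,"ry":0,"rz":-0.08},{"hand":40,"dx":0,"dy":0,"dz":0,"rx":0,"ry":0,"rz":-0.08},{"hand":40,"dx":0,"dy":0,"dz":0,"rx":0,"ry":0,"rz":-0.08},{"hand":40,"dx":0,"dy":0,"dz":0,"rx":0,"ry":0,"rz":-0.08}]';python3 -m jog '[{"hand":40,"dx":0,"dy":0,"dz":0,"rx":0,"ry":0,"rz":-0.08},{"hand":40,"dx":0,"dy":0,"dz":0,"rx":0,"ry":0,"rz":-0.08},{"hand":40,"dx":0,"dy":0,"dz":0,"rx":0,"ry":0,"rz":-0.06},{"hand":40,"dx":0,"dy":0,"dz":0,"rx":0,"ry":0,"rz":0}]';python3 plan.py 506.5 47 127 196.2 1; python3 see.py 6 205 90 180 180; python3 -c "
from bench import arm
print(arm.read_state()['wrist_torque'])"
```

```text
clock: 4.77
position: [505.3, 46.1, 126.8]
ee_rot: [-0.505, 0.863, 0.0, -0.003]
contact_force: [-4.7, -2.6, 6.1]
gripper_width: 45.7
clock: 5.1
position: [505.2, 45.8, 126.9]
ee_rot: [-0.596, 0.803, 0.0, -0.003]
contact_force: [-4.0, -2.3, 4.9]
gripper_width: 45.5
clock 5.10 pos [505.2  45.8 126.9] ang -106.8 tilt z [-0.0053 -0.0028 -1.    ] D [1.3 1.2 0.1] rv [ 0.002 -0.006  0.995] F [-4.  -2.3  4.9] w 45.5 j6 0.87
  d [-1.5 -0.9 -0.2] r [ 0.002 -0.006  0.995]
[-0.99698014  1.39653836  0.04163719]
```

View pics/v6.png

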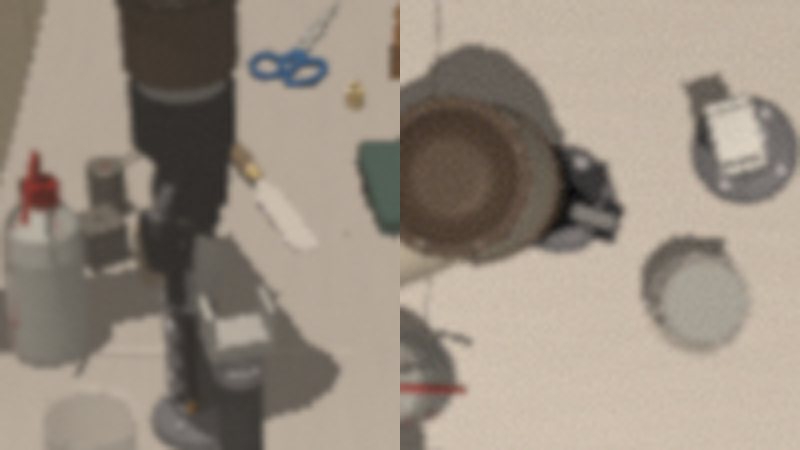

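```bash
python3 -m jog '[{"hand":40,"dx":0,"dy":0,"dz":-5,"rx":0,"ry":0,"rz":0},{"hand":40,"dx":0,"dy":0,"dz":-8,"rx":0,"ry":0,"rz":0},{"hand":40,"dx":0,"dy":0,"dz":-8,"rx":0,"ry":0,"rz":0},{"hand":40,"dx":0,"dy":0,"dz":0,"rx":0,"ry":0,"rz":0}]';python3 plan.py 506.5 47 177.4 196.2 1
```

```text
clock: 5.53
position: [505.2, 45.8, 148.4]
ee_rot: [-0.595, 0.803, 0.001, -0.003]
contact_force: [-2.4, -5.2, -2.7]
gripper_width: 45.6
clock 5.53 pos [505.2  45.8 148.4] ang -106.9 tilt z [-0.0055 -0.0026 -1.    ] D [ 1.3  1.2 29. ] rv [ 0.002 -0.006  0.993] F [-2.4 -5.2 -2.7] w 45.6 j6 0.86
  d [ -1.4  -0.8 -29. ] r [ 0.002 -0.006  0.993]
```

```bash
python3 -m jog '[{"hand":40,"dx":0,"dy":0,"dz":-8,"rx":0,"ry":0,"rz":0},{"hand":40,"dx":0,"dy":0,"dz":-8,"rx":0,"ry":0,"rz":0},{"hand":40,"dx":0,"dy":0,"dz":-8,"rx":0,"ry":0,"rz":0},{"hand":40,"dx":0,"dy":0,"dz":-5,"rx":0,"ry":0,"rz":0},{"hand":40,"dx":0,"dy":0,"dz":0,"rx":0,"ry":0,"rz":0}]';python3 plan.py 506.5 47 177.4 196.2 1;python3 see.py 7 205 90 180 180
```

```text
clock: 5.95
position: [505.2, 45.9, 177.2]
ee_rot: [-0.595, 0.803, 0.001, -0.003]
contact_force: [-3.0, -5.1, -1.5]
gripper_width: 45.3
clock 5.95 pos [505.2  45.9 177.2] ang -106.9 tilt z [-0.0055 -0.0026 -1.    ] D [1.3 1.1 0.2] rv [ 0.002 -0.006  0.993] F [-3.  -5.1 -1.5] w 45.3 j6 0.86
  d [-1.5 -0.9 -0.2] r [ 0.002 -0.006  0.993]
```

View pics/v7.png

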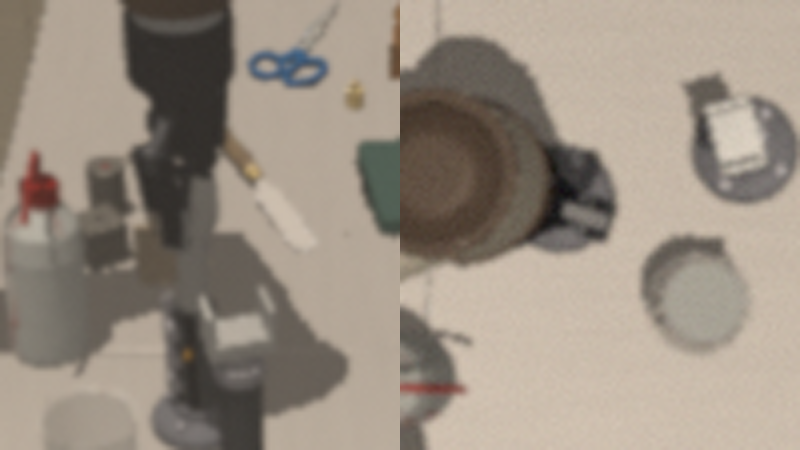

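```bash
python3 -m jog '[{"hand":40,"dx":0,"dy":0,"dz":0,"rx":0,"ry":0,"rz":0.06},{"hand":40,"dx":0,"dy":0,"dz":0,"rx":0,"ry":0,"rz":0.08},{"hand":40,"dx":0,"dy":0,"dz":0,"rx":0,"ry":0,"rz":0.08},{"hand":40,"dx":0,"dy":0,"dz":0,"rx":0,"ry":0,"rz":0.08},{"hand":40,"dx":0,"dy":0,"dz":0,"rx":0,"ry":0,"rz":0.08}]';python3 plan.py 506.5 47 177.4 196.2 1|head -1;python3 -m jog '[{"hand":40,"dx":0,"dy":0,"dz":0,"rx":0,"ry":0,"rz":0.08},{"hand":40,"dx":0,"dy":0,"dz":0,"rx":0,"ry":0,"rz":0.08},{"hand":40,"dx":0,"dy":0,"dz":0,"rx":0,"ry":0,"rz":0.08},{"hand":40,"dx":0,"dy":0,"dz":0,"rx":0,"ry":0,"rz":0.08},{"hand":40,"dx":0,"dy":0,"dz":0,"rx":0,"ry":0,"rz":0.06}]';python3 plan.py 506.5 47 177.4 196.2 1; python3 -c "
from bench import arm
print(arm.read_state()['wrist_torque'])"
```

```text
clock: 6.47
position: [505.4, 46.3, 176.5]
ee_rot: [-0.431, 0.902, 0.0, -0.003]
contact_force: [-3.5, -3.9, -2.4]
gripper_width: 45.3
clock 6.47 pos [505.4  46.3 176.5] ang -128.9 tilt z [-0.0053 -0.002  -1.    ] D [1.1 0.7 0.9] rv [ 0.001 -0.006  0.609] F [-3.5 -3.9 -2.4] w 45.3 j6 0.48
clock: 6.88
position: [505.8, 46.6, 176.5]
ee_rot: [-0.253, 0.967, -0.0, -0.002]
contact_force: [-1.9, -2.3, -3.0]
gripper_width: 45.1
clock 6.88 pos [505.8  46.6 176.5] ang -150.7 tilt z [-0.0044 -0.0013 -1.    ] D [0.7 0.4 0.9] rv [ 0.    -0.005  0.229] F [-1.9 -2.3 -3. ] w 45.1 j6 0.10
  d [-0.8 -0.  -0.9] r [ 0.    -0.005  0.229]
[-0.84841297  0.69458209  0.02781568]
```

```bash
python3 -m jog '[{"hand":40,"dx":0,"dy":0,"dz":0,"rx":0,"ry":0,"rz":0.08},{"hand":40,"dx":0,"dy":0,"dz":0,"rx":0,"ry":0,"rz":0.08},{"hand":40,"dx":0,"dy":0,"dz":0,"rx":0,"ry":0,"rz":0.06},{"hand":40,"dx":0,"dy":0,"dz":0,"rx":0,"ry":0,"rz":0}]';python3 plan.py 506.5 47 177.4 196.2 1; python3 -c "
from bench import arm
print(arm.read_state()['wrist_torque'])";python3 -m jog '[{"hand":40,"dx":0,"dy":0,"dz":0,"rx":0,"ry":0,"rz":0.02},{"hand":40,"dx":0,"dy":0,"dz":0,"rx":0,"ry":0,"rz":0.02},{"hand":40,"dx":0,"dy":0,"dz":0,"rx":0,"ry":0,"rz":0.0}]';python3 plan.py 506.5 47 177.4 196.2 1; python3 -c "
from bench import arm
print(arm.read_state()['wrist_torque'])"
```

```text
clock: 7.22
position: [506.0, 46.8, 176.5]
ee_rot: [-0.147, 0.989, -0.0, -0.002]
contact_force: [-1.9, -3.2, -3.5]
gripper_width: 45.5
clock 7.22 pos [506.   46.8 176.5] ang -163.1 tilt z [-0.0038 -0.0011 -1.    ] D [0.5 0.2 0.9] rv [ 0.    -0.004  0.012] F [-1.9 -3.2 -3.5] w 45.5 j6 -0.12
  d [-0.5  0.1 -0.9] r [ 0.    -0.004  0.012]
[-0.8287916   0.62510627 -0.05716268]
clock: 7.47
position: [506.1, 46.8, 176.5]
ee_rot: [-0.129, 0.992, -0.001, -0.002]
contact_force: [-2.8, -2.9, -4.3]
gripper_width: 45.3
clock 7.47 pos [506.1  46.8 176.5] ang -165.2 tilt z [-0.0037 -0.0017 -1.    ] D [0.4 0.2 0.9] rv [-0.001 -0.004 -0.025] F [-2.8 -2.9 -4.3] w 45.3 j6 -0.15
  d [-0.5  0.1 -0.9] r [-0.001 -0.004 -0.025]
[-0.85270581  0.92297273  0.7313552 ]
```

```bash
python3 -m jog '[{"hand":40,"dx":0,"dy":0,"dz":2,"rx":0,"ry":0,"rz":0},{"hand":40,"dx":0,"dy":0,"dz":0,"rx":0,"ry":0,"rz":0},{"hand":50,"dx":0,"dy":0,"dz":0,"rx":0,"ry":0,"rz":0},{"hand":60,"dx":0,"dy":0,"dz":0,"rx":0,"ry":0,"rz":0},{"hand":70,"dx":0,"dy":0,"dz":0,"rx":0,"ry":0,"rz":0}]';python3 plan.py 506.5 47 177.4 196.2 1|head -1;python3 -m jog '[{"hand":70,"dx":0,"dy":0,"dz":0,"rx":0,"ry":0,"rz":0},{"hand":70,"dx":0,"dy":0,"dz":-20,"rx":0,"ry":0,"rz":0},{"hand":70,"dx":0,"dy":0,"dz":-35,"rx":0,"ry":0,"rz":0},{"hand":70,"dx":0,"dy":0,"dz":-30,"rx":0,"ry":0,"rz":0}]';python3 plan.py 416 -336 260 197.3 10
```

```text
clock: 7.88
position: [508.8, 48.0, 176.2]
ee_rot: [-0.128, 0.992, 0.0, 0.002]
contact_force: [-0.4, -0.7, 0.2]
gripper_width: 69.5
clock 7.88 pos [508.8  48.  176.2] ang -165.3 tilt z [ 0.0033  0.0012 -1.    ] D [-2.3 -1.   1.2] rv [ 0.     0.003 -0.027] F [-0.4 -0.7  0.2] w 69.5 j6 -0.16
clock: 8.22
position: [507.5, 47.3, 261.5]
ee_rot: [-0.128, 0.992, -0.0, -0.0]
contact_force: [1.1, 0.9, 0.5]
gripper_width: 69.8
clock 8.22 pos [507.5  47.3 261.5] ang -165.3 tilt z [-5.e-04 -7.e-04 -1.e+00] D [ -91.5 -383.3   -1.5] rv [-0.001 -0.001 -0.046] F [1.1 0.9 0.5] w 69.8 j6 -0.16
  d [ 18.6 -34.8   0.2] r [-0.    -0.    -0.005]
  d [ 18.7 -34.7   0.2] r [-0.    -0.    -0.005]
  d [ 18.9 -34.6   0.2] r [-0.    -0.    -0.005]
  d [ 19.  -34.5   0.2] r [-0.    -0.    -0.005]
  d [ 19.2 -34.4   0.2] r [-0.    -0.    -0.005]
  d [ 19.4 -34.3   0.2] r [-0.    -0.    -0.005]
  d [ 19.5 -34.2   0.2] r [-0.    -0.    -0.005]
  d [ 19.7 -34.1   0.2] r [-0.    -0.    -0.005]
  d [ 19.8 -34.1   0.2] r [-0.    -0.    -0.005]
  d [ 20.  -34.    0.2] r [-0.    -0.    -0.005]
```

```bash
python3 -m jog '[{"hand":70,"dx":18,"dy":-34,"dz":0,"rx":0,"ry":0,"rz":-0.005},{"hand":70,"dx":18,"dy":-34,"dz":0,"rx":0,"ry":0,"rz":-0.005},{"hand":70,"dx":18,"dy":-34,"dz":0,"rx":0,"ry":0,"rz":-0.005},{"hand":70,"dx":18,"dy":-34,"dz":0,"rx":0,"ry":0,"rz":-0.005},{"hand":70,"dx":18,"dy":-34,"dz":0,"rx":0,"ry":0,"rz":-0.005}]';python3 plan.py 412.4 -323.5 240 197.3 5
python3 - <<'E'
from look import *
for n in('side','top'): snap(n,n+'8')
a=cv2.imread('pics/side8.png');b=cv2.imread('pics/top8.png')
cv2.imwrite('pics/v8.png',np.hstack([cv2.resize(a[140:330,180:300],(380,600),interpolation=2),cv2.resize(b[185:305,195:405][:, :],(420,240),interpolation=2).repeat(1,0) if 0 else np.vstack([cv2.resize(b[180:255,190:295],(420,300),interpolation=2),cv2.resize(b[225:300,300:405],(420,300),interpolation=2)])]))
E
```

```text
clock: 8.63
position: [464.9, -142.0, 261.0]
ee_rot: [-0.141, 0.99, -0.0, 0.001]
contact_force: [0.9, 0.5, 0.6]
gripper_width: 69.9
clock 8.63 pos [ 464.9 -142.   261. ] ang -163.8 tilt z [ 1.5e-03 -7.0e-04 -1.0e+00] D [ -52.5 -181.5  -21. ] rv [-0.001  0.001 -0.02 ] F [0.9 0.5 0.6] w 69.9 j6 0.24
  d [ 20.2 -31.9   4.2] r [-0.     0.    -0.004]
  d [ 20.3 -31.9   4.2] r [-0.     0.    -0.004]
  d [ 20.5 -31.8   4.2] r [-0.     0.    -0.004]
  d [ 20.6 -31.7   4.2] r [-0.     0.    -0.004]
  d [ 20.7 -31.6   4.2] r [-0.     0.    -0.004]
```

View pics/v8.png

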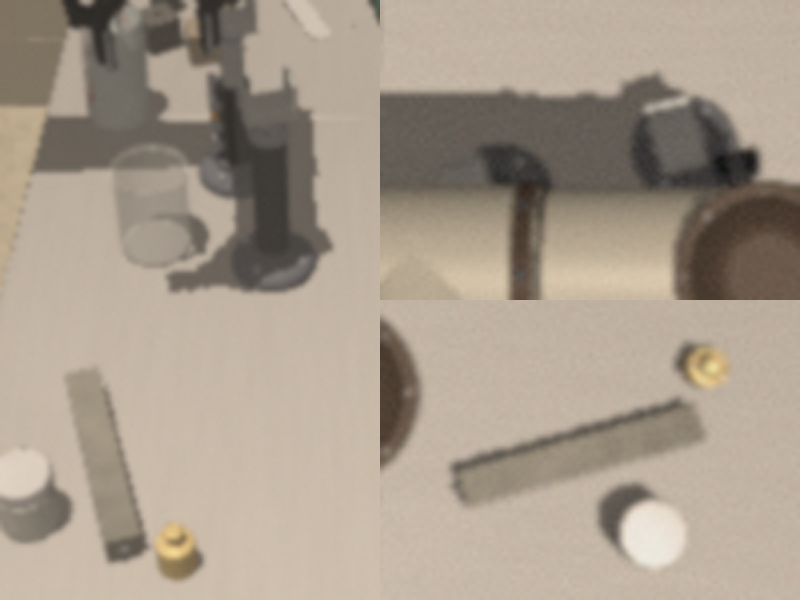

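Run:
```python
from geo import *
np.set_printoptions(precision=1,suppress=True)
for n,box in(('top8',(300,240,395,280)),('side8',(195,250,232,322))):
    d=load(n); im=d['img']; a,b,c,e=box
    g=im[b:e,a:c].astype(np.float32)
    bench=np.median(d['img'][200:230,330:380].reshape(-1,3) if n[0]=='t' else d['img'][255:300,240:300].reshape(-1,3),0)
    C=cloud(d)[b:e,a:c]
    m=((np.abs(C[...,2]-27)<9)).astype(np.uint8)
    P=C[m>0]
    sat=g.mean(-1)
    mm=(np.abs(g-bench).sum(-1)>70)
    num,lab,st,_=cv2.connectedComponentsWithStats(m)
    k=1+st[1:,4].argmax(); ys,xs=np.where(lab==k)
    W=ray(d,np.c_[xs+a,ys+b],28); r=cv2.minAreaRect(W[:,:2].astype(np.float32))
    print(n,bench,len(xs),'ray@28 rect',r,'depth rect',cv2.minAreaRect(C[lab==k][:,:2].astype(np.float32)),'z',np.median(C[lab==k][:,2]),'mean',W.mean(0))
    cv2.imwrite(f'pics/m_{n}.png',cv2.resize(np.hstack([(lab==k).astype(np.uint8)*255,(mm*255).astype(np.uint8)]),None,fx=4,fy=4,interpolation=0))
```

```text
top8 [189. 175. 160.] 616 ray@28 rect ((416.1033935546875, -332.9765319824219), (28.650238037109375, 182.00054931640625), 16.95983123779297) depth rect ((416.0364990234375, -333.70513916015625), (28.54977798461914, 182.74673461914062), 17.114229202270508) z 25.98536784149131 mean [ 416.  -332.6   28. ]
side8 [200. 186. 169.] 653 ray@28 rect ((417.03790283203125, -343.6815185546875), (28.462438583374023, 189.38607788085938), 17.38594627380371) depth rect ((415.81048583984375, -339.68634033203125), (28.42923927307129, 184.4552459716797), 17.45171356201172) z 28.150338983374898 mean [ 418.  -347.2   28. ]
```

```bash
python3 -m jog '[{"hand":50,"dx":20,"dy":-32,"dz":5,"rx":0,"ry":0,"rz":-0.004},{"hand":50,"dx":20,"dy":-32,"dz":5,"rx":0,"ry":0,"rz":-0.004},{"hand":50,"dx":20,"dy":-32,"dz":5,"rx":0,"ry":0,"rz":-0.004},{"hand":50,"dx":20,"dy":-32,"dz":5,"rx":0,"ry":0,"rz":-0.004},{"hand":50,"dx":20,"dy":-32,"dz":5,"rx":0,"ry":0,"rz":-0.004}]';python3 -m jog '[{"hand":50,"dx":0,"dy":0,"dz":38,"rx":0,"ry":0,"rz":0},{"hand":50,"dx":0,"dy":0,"dz":38,"rx":0,"ry":0,"rz":0},{"hand":50,"dx":0,"dy":0,"dz":38,"rx":0,"ry":0,"rz":0},{"hand":50,"dx":0,"dy":0,"dz":30,"rx":0,"ry":0,"rz":0},{"hand":50,"dx":0,"dy":0,"dz":0,"rx":0,"ry":0,"rz":0}]';python3 plan.py 412.8 -323.5 60 197.2 1
```

```text
clock: 9.15
position: [414.9, -323.9, 235.8]
ee_rot: [-0.15, 0.989, -0.001, 0.0]
contact_force: [0.8, -0.1, 0.1]
gripper_width: 50.0
clock: 9.57
position: [411.0, -320.6, 85.7]
ee_rot: [-0.149, 0.989, 0.003, -0.006]
contact_force: [-0.5, -0.1, -0.3]
gripper_width: 50.4
clock 9.57 pos [ 411.  -320.6   85.7] ang -162.8 tilt z [-0.0119  0.0046 -0.9999] D [  1.8  -2.9 -25.7] rv [ 0.008 -0.01  -0.001] F [-0.5 -0.1 -0.3] w 50.4 j6 0.65
  d [-1.2 -3.5 25.7] r [ 0.008 -0.01  -0.001]
```

```bash
python3 -m jog '[{"hand":50,"dx":0,"dy":0,"dz":20,"rx":0,"ry":0,"rz":0},{"hand":50,"dx":0,"dy":0,"dz":0,"rx":0,"ry":0,"rz":0},{"hand":50,"dx":0,"dy":0,"dz":0,"rx":0,"ry":0,"rz":0}]';python3 plan.py 412.8 -323.5 4 197.2 1;python3 - <<'E'
from look import *
for n in('side','top'): snap(n,n+'9')
a=cv2.imread('pics/side9.png');b=cv2.imread('pics/top9.png')
cv2.imwrite('pics/v9.png',np.hstack([cv2.resize(a[200:330,150:260],(400,473),interpolation=2),cv2.resize(b[215:300,310:400],(400,473),interpolation=2)]))
E
```

```text
clock: 9.82
position: [415.2, -322.7, 72.5]
ee_rot: [-0.15, 0.989, -0.001, -0.001]
contact_force: [0.1, 0.3, -0.2]
gripper_width: 49.9
clock 9.82 pos [ 415.2 -322.7   72.5] ang -162.7 tilt z [-9.0e-04 -1.5e-03 -1.0e+00] D [ -2.4  -0.8 -68.5] rv [-0.001 -0.001  0.002] F [ 0.1  0.3 -0.2] w 49.9 j6 0.65
  d [ 2.5  0.1 68.5] r [-0.001 -0.001  0.002]
```

View pics/v9.png

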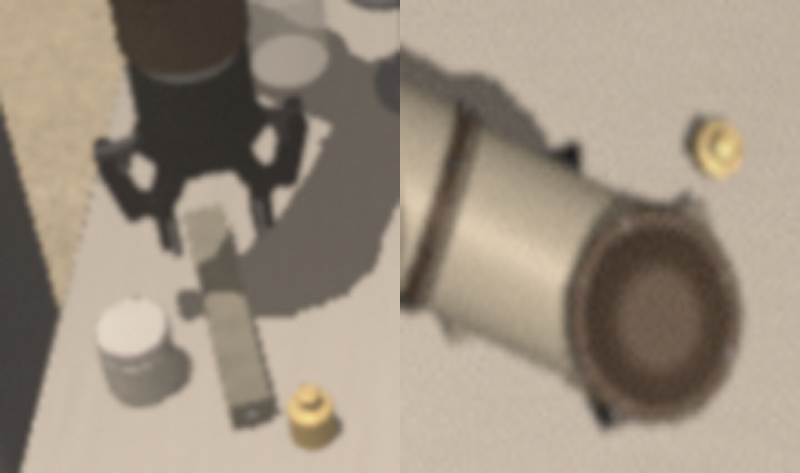

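```bash
python3 -m jog '[{"hand":50,"dx":2.4,"dy":0,"dz":20,"rx":0,"ry":0,"rz":0},{"hand":50,"dx":0,"dy":0,"dz":20,"rx":0,"ry":0,"rz":0},{"hand":50,"dx":0,"dy":0,"dz":14,"rx":0,"ry":0,"rz":0},{"hand":50,"dx":0,"dy":0,"dz":8,"rx":0,"ry":0,"rz":0},{"hand":50,"dx":0,"dy":0,"dz":0,"rx":0,"ry":0,"rz":0}]';python3 plan.py 412.8 -323.5 4 197.2 1
```

```text
clock: 10.33
position: [411.7, -323.3, 9.1]
ee_rot: [-0.15, 0.989, -0.0, -0.001]
contact_force: [0.3, 0.1, -0.4]
gripper_width: 50.0
clock 10.33 pos [ 411.7 -323.3    9.1] ang -162.7 tilt z [-2.6e-03 -4.0e-04 -1.0e+00] D [ 1.1 -0.2 -5.1] rv [ 0.    -0.003  0.001] F [ 0.3  0.1 -0.4] w 50.0 j6 0.65
  d [-1.  -0.6  5.1] r [ 0.    -0.003  0.001]
```

```bash
python3 -m jog '[{"hand":50,"dx":0,"dy":0,"dz":4.5,"rx":0,"ry":0,"rz":0},{"hand":42,"dx":0,"dy":0,"dz":0,"rx":0,"ry":0,"rz":0},{"hand":34,"dx":0,"dy":0,"dz":0,"rx":0,"ry":0,"rz":0},{"hand":24,"dx":0,"dy":0,"dz":0,"rx":0,"ry":0,"rz":0},{"hand":20,"dx":0,"dy":0,"dz":0,"rx":0,"ry":0,"rz":0}]';python3 plan.py 412.8 -323.5 4 197.2 1; python3 -m jog '[{"hand":20,"dx":0,"dy":0,"dz":0,"rx":0,"ry":0,"rz":0},{"hand":20,"dx":0,"dy":0,"dz":0,"rx":0,"ry":0,"rz":0}]'
```

```text
clock: 10.75
position: [412.5, -323.6, 5.9]
ee_rot: [-0.15, 0.989, -0.001, -0.0]
contact_force: [-0.8, 0.9, 5.0]
gripper_width: 27.2
clock 10.75 pos [ 412.5 -323.6    5.9] ang -162.7 tilt z [-1.0e-04 -1.6e-03 -1.0e+00] D [ 0.3  0.1 -1.9] rv [-0.002 -0.001  0.001] F [-0.8  0.9  5. ] w 27.2 j6 0.65
  d [-0.4  0.   1.9] r [-0.002 -0.001  0.001]
clock: 10.92
position: [412.4, -323.6, 5.9]
ee_rot: [-0.15, 0.989, -0.001, -0.0]
contact_force: [-0.3, 1.2, 7.0]
gripper_width: 27.1
```

```bash
python3 -m jog '[{"hand":20,"dx":0,"dy":0,"dz":-6,"rx":0,"ry":0,"rz":0},{"hand":20,"dx":0,"dy":0,"dz":-14,"rx":0,"ry":0,"rz":0},{"hand":20,"dx":0,"dy":0,"dz":-25,"rx":0,"ry":0,"rz":0},{"hand":20,"dx":0,"dy":0,"dz":-30,"rx":0,"ry":0,"rz":0},{"hand":20,"dx":0,"dy":0,"dz":-35,"rx":0,"ry":0,"rz":0}]';python3 -m jog '[{"hand":20,"dx":0,"dy":0,"dz":-35,"rx":0,"ry":0,"rz":0},{"hand":20,"dx":0,"dy":0,"dz":-35,"rx":0,"ry":0,"rz":0},{"hand":20,"dx":0,"dy":0,"dz":-35,"rx":0,"ry":0,"rz":0},{"hand":20,"dx":0,"dy":0,"dz":-30,"rx":0,"ry":0,"rz":0},{"hand":20,"dx":0,"dy":0,"dz":0,"rx":0,"ry":0,"rz":0}]';python3 plan.py 522.2 -9.2 245 196.2 10;python3 - <<'E'
from look import *
for n in('side','top'): snap(n,n+'10')
a=cv2.imread('pics/side10.png');b=cv2.imread('pics/top10.png')
cv2.imwrite('pics/v10.png',np.hstack([cv2.resize(a[150:330,130:280],(400,480),interpolation=2),cv2.resize(b[200:320,290:410],(400,480),interpolation=2)]))
E
```

```text
clock: 11.33
position: [410.1, -322.3, 114.2]
ee_rot: [-0.15, 0.989, 0.001, -0.003]
contact_force: [0.9, -0.3, -2.9]
gripper_width: 26.8
clock: 11.75
position: [414.7, -324.8, 256.9]
ee_rot: [-0.15, 0.989, -0.004, 0.004]
contact_force: [1.4, -1.6, -1.3]
gripper_width: 26.7
clock 11.75 pos [ 414.7 -324.8  256.9] ang -162.7 tilt z [ 0.0096 -0.0074 -0.9999] D [107.5 315.6 -11.9] rv [-0.01   0.007  0.019] F [ 1.4 -1.6 -1.3] w 26.7 j6 0.65
  d [-19.6  27.    1.1] r [-0.001  0.001  0.002]
  d [-19.6  27.    1.1] r [-0.001  0.001  0.002]
  d [-19.5  27.    1.1] r [-0.001  0.001  0.002]
  d [-19.5  27.1   1.1] r [-0.001  0.001  0.002]
  d [-19.4  27.1   1.1] r [-0.001  0.001  0.002]
  d [-19.4  27.1   1.1] r [-0.001  0.001  0.002]
  d [-19.3  27.2   1.1] r [-0.001  0.001  0.002]
  d [-19.3  27.2   1.1] r [-0.001  0.001  0.002]
  d [-19.2  27.2   1.2] r [-0.001  0.001  0.002]
  d [-19.2  27.3   1.2] r [-0.001  0.001  0.002]
```

View pics/v10.png

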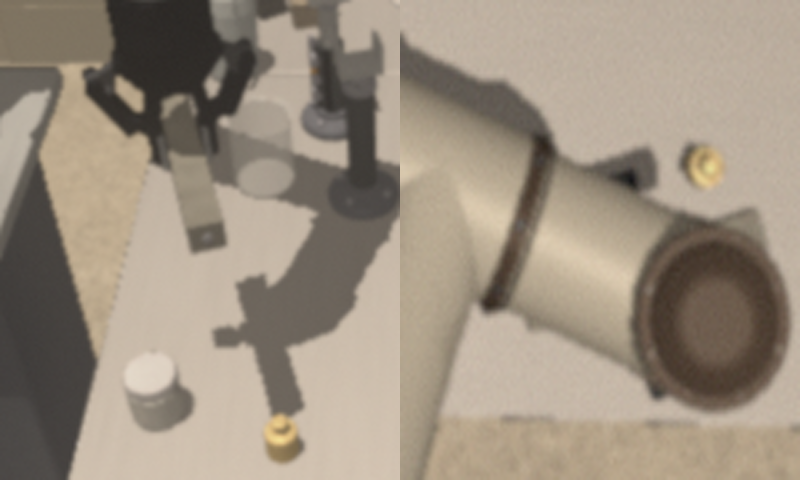

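```bash
python3 -m jog '[{"hand":20,"dx":-10,"dy":14,"dz":0,"rx":0,"ry":0,"rz":0.003},{"hand":20,"dx":-19,"dy":27,"dz":0,"rx":0,"ry":0,"rz":0.003},{"hand":20,"dx":-19,"dy":27,"dz":0,"rx":0,"ry":0,"rz":0.003},{"hand":20,"dx":-19,"dy":27,"dz":0,"rx":0,"ry":0,"rz":0.003},{"hand":20,"dx":-19,"dy":27,"dz":0,"rx":0,"ry":0,"rz":0.003}]';python3 -m jog '[{"hand":20,"dx":-19,"dy":27,"dz":0,"rx":0,"ry":0,"rz":0.003},{"hand":20,"dx":-19,"dy":27,"dz":0,"rx":0,"ry":0,"rz":0},{"hand":20,"dx":-19,"dy":27,"dz":0,"rx":0,"ry":0,"rz":0},{"hand":20,"dx":-19,"dy":27,"dz":0,"rx":0,"ry":0,"rz":0},{"hand":20,"dx":-10,"dy":14,"dz":0,"rx":0,"ry":0,"rz":0}]';python3 -m jog '[{"hand":20,"dx":0,"dy":0,"dz":0,"rx":0,"ry":0,"rz":0},{"hand":20,"dx":0,"dy":0,"dz":0,"rx":0,"ry":0,"rz":0}]'
python3 plan.py 522.2 -9.2 245 196.2 1
```

```text
clock: 12.27
position: [457.6, -179.7, 247.0]
ee_rot: [-0.142, 0.99, 0.001, -0.004]
contact_force: [1.3, 0.6, -2.9]
gripper_width: 27.0
clock: 12.68
position: [506.9, -37.4, 246.8]
ee_rot: [-0.142, 0.99, 0.0, -0.003]
contact_force: [0.2, -1.3, -2.8]
gripper_width: 26.9
clock: 12.85
position: [506.3, -39.6, 247.0]
ee_rot: [-0.142, 0.99, -0.0, -0.004]
contact_force: [-0.5, -0.6, -2.8]
gripper_width: 27.2
clock 12.85 pos [506.3 -39.6 247. ] ang -163.7 tilt z [-0.0072 -0.0012 -1.    ] D [15.9 30.4 -2. ] rv [ 0.001 -0.007  0.002] F [-0.5 -0.6 -2.8] w 27.2 j6 0.04
  d [-23.8  24.7   1.9] r [ 0.001 -0.007  0.002]
```

```bash
python3 -m jog '[{"hand":20,"dx":-12,"dy":12,"dz":0,"rx":0,"ry":0,"rz":0},{"hand":20,"dx":-12,"dy":12,"dz":0,"rx":0,"ry":0,"rz":0},{"hand":20,"dx":0,"dy":0,"dz":0,"rx":0,"ry":0,"rz":0},{"hand":20,"dx":0,"dy":0,"dz":0,"rx":0,"ry":0,"rz":0}]'
python3 plan.py 522.2 -9.2 245 196.2 1
python3 - <<'E'
from look import *
for n in('side','top'): snap(n,n+'11')
a=cv2.imread('pics/side11.png');b=cv2.imread('pics/top11.png')
cv2.imwrite('pics/v11.png',np.hstack([cv2.resize(a[100:196,210:290],(400,480),interpolation=2),cv2.resize(b[170:266,190:290],(400,480),interpolation=2)]))
E
```

```text
clock: 13.18
position: [523.7, -10.5, 248.5]
ee_rot: [-0.141, 0.99, -0.0, -0.002]
contact_force: [-0.5, -0.9, -3.2]
gripper_width: 26.9
clock 13.18 pos [523.7 -10.5 248.5] ang -163.8 tilt z [-0.0039 -0.0011 -1.    ] D [-1.5  1.3 -3.5] rv [ 0.    -0.004  0.   ] F [-0.5 -0.9 -3.2] w 26.9 j6 -0.01
  d [1.  1.7 3.5] r [ 0.    -0.004  0.   ]
```

View pics/v11.png

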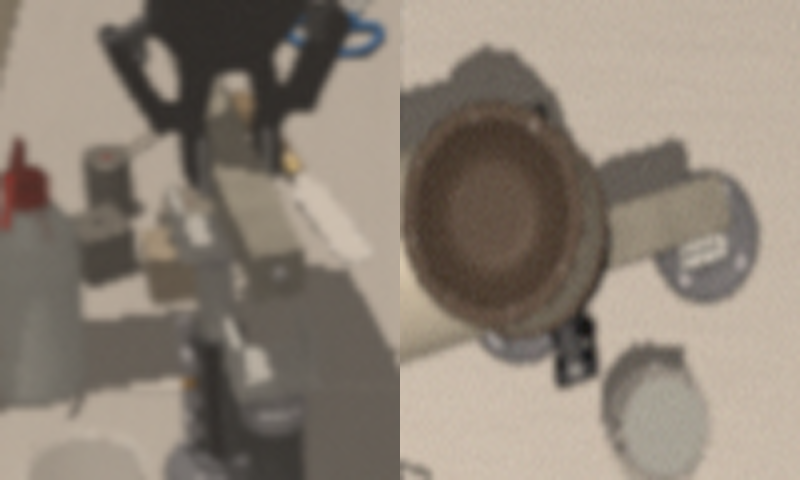

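```bash
cat > bar.py <<'E'
import sys
from geo import *
np.set_printoptions(precision=1,suppress=True)
t=sys.argv[1]; zb=float(sys.argv[2]); tx,ty=float(sys.argv[3]),float(sys.argv[4])  # bar-top z; tcp
u=np.array([-.279,.960]); v=np.array([.960,.279]); O=np.array([525.5,-20.7])
for n in('top','side'):
    d=load(n+t); C=cloud(d); P=C.reshape(-1,3); q=np.c_[(P[:,:2]-O)@u,(P[:,:2]-O)@v,P[:,2]]
    br=d['img'].reshape(-1,3).astype(int).max(1)
    m=(np.abs(q[:,0])<130)&(np.abs(q[:,1])<40)&(np.abs(q[:,2]-zb)<10)&(br>75)
    h=q[m]; print(n,'bar',len(h),'u',h[:,0].min(),h[:,0].max(),'v',np.percentile(h[:,1],[2,50,98]),'z',np.median(h[:,2]))
    r=cv2.minAreaRect(h[:,:2].astype(np.float32)); print(r)
    if len(h)>20:
        A=np.c_[h[:,0],np.ones(len(h))]; print(' slope z/u %.4f'%np.linalg.lstsq(A,h[:,2],rcond=None)[0][0],'v/u %.4f'%np.linalg.lstsq(A,h[:,1],rcond=None)[0][0])
    for k,c in(('tele',70),('fix',-70)):
        m=(np.abs(q[:,0]-c)<24)&(np.abs(q[:,1])<34)&(q[:,2]>182-3)&(q[:,2]<216)&(br>75)
        h=q[m]
        if len(h)<5: print(k,len(h)); continue
        ch=h[h[:,2]>200]; fl=h[np.abs(h[:,2]-188)<6]
        print(k,len(h),'u',np.percentile(h[:,0],[2,98]),'v',np.percentile(h[:,1],[2,98]),'cheek z',np.percentile(h[:,2],95),'floor',np.median(fl,0) if len(fl) else '')
E
python3 bar.py 11 270.6 523.7 -10.5
```

```text
top bar 349 u -89.88663598749866 -13.301552531451655 v [-12.7   0.4  14.4] z 268.64933820189793
((-51.551265716552734, 1.0243148803710938), (28.127395629882812, 76.59265899658203), 89.8062973022461)
 slope z/u 0.0007 v/u -0.0145
tele 0
fix 75 u [-82.1 -54.5] v [-22.5  22.9] cheek z 211.5434412707193 floor [-68.5 -13.4 185.5]
side bar 387 u -96.75777725403695 80.9717257580304 v [-17.9   0.1  15.2] z 270.01195321859603
((-8.820198059082031, -3.691173553466797), (45.44825744628906, 177.24400329589844), 86.02147674560547)
 slope z/u 0.0172 v/u 0.0315
tele 98 u [47.6 81. ] v [-24.6   3. ] cheek z 208.03689404574055 floor [ 61.7  -9.1 186.6]
fix 204 u [-90.7 -59.9] v [-24.1  21.4] cheek z 209.86583653505065 floor [-79.3   0.6 187.3]
```

```bash
python3 -m jog '[{"hand":20,"dx":1,"dy":1.7,"dz":8,"rx":0,"ry":-0.003,"rz":0},{"hand":20,"dx":0,"dy":0,"dz":12,"rx":0,"ry":0,"rz":0},{"hand":20,"dx":0,"dy":0,"dz":10,"rx":0,"ry":0,"rz":0},{"hand":20,"dx":0,"dy":0,"dz":0,"rx":0,"ry":0,"rz":0},{"hand":20,"dx":0,"dy":0,"dz":0,"rx":0,"ry":0,"rz":0}]'
python3 plan.py 522.2 -9.2 194 196.2 1
python3 - <<'E'
from look import *
for n in('side','top'): snap(n,n+'12')
a=cv2.imread('pics/side12.png');b=cv2.imread('pics/top12.png')
cv2.imwrite('pics/v12.png',np.hstack([cv2.resize(a[110:194,220:290],(400,480),interpolation=2),cv2.resize(b[170:254,210:280],(400,480),interpolation=2)]))
E
python3 bar.py 12 238 0 0
```

```text
clock: 13.7
position: [521.9, -9.6, 218.6]
ee_rot: [-0.141, 0.99, -0.0, -0.0]
contact_force: [-0.5, -0.1, -2.7]
gripper_width: 27.2
clock 13.70 pos [521.9  -9.6 218.6] ang -163.8 tilt z [-8.e-04 -6.e-04 -1.e+00] D [  0.3   0.4 -24.6] rv [-0.    -0.001 -0.   ] F [-0.5 -0.1 -2.7] w 27.2 j6 -0.01
  d [-0.5  0.3 24.6] r [-0.    -0.001 -0.   ]
top bar 334 u -89.77582339881454 -11.740179631026328 v [-13.1   0.1  13.8] z 239.62017038134434
((-50.787109375, 0.4569540023803711), (77.95733642578125, 28.22015953063965), 0.32219356298446655)
 slope z/u -0.0014 v/u -0.0129
tele 0
fix 78 u [-82.6 -54.6] v [-22.5  22.9] cheek z 211.86319231002628 floor [-69.  -14.4 187.9]
side bar 404 u -96.30359875241435 87.11220252177755 v [-20.3  -1.2  18.2] z 239.80627353271393
((-5.132637023925781, -0.9010887145996094), (53.44968032836914, 180.635986328125), 82.19234466552734)
 slope z/u 0.0187 v/u 0.0439
tele 51 u [47.8 80.1] v [-25.2  -9.6] cheek z 210.2781430458578 floor [ 54.  -20.2 187.9]
fix 213 u [-91.5 -59.7] v [-24.1  20.9] cheek z 212.35555623795105 floor [-80.3   0.4 187.3]
```

View pics/v12.png

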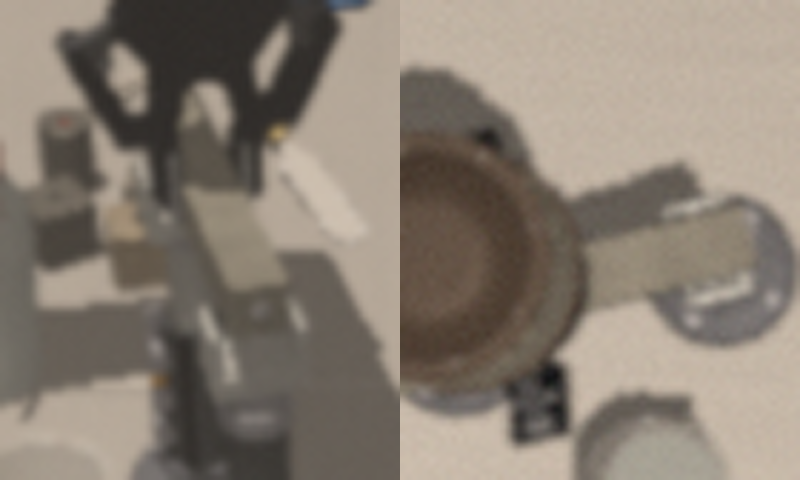

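```bash
python3 -m jog '[{"hand":20,"dx":0,"dy":1,"dz":6,"rx":0,"ry":0,"rz":0},{"hand":20,"dx":0,"dy":0,"dz":7,"rx":0,"ry":0,"rz":0},{"hand":20,"dx":0,"dy":0,"dz":6,"rx":0,"ry":0,"rz":0},{"hand":20,"dx":0,"dy":0,"dz":2,"rx":0,"ry":0,"rz":0},{"hand":20,"dx":0,"dy":0,"dz":0,"rx":0,"ry":0,"rz":0}]'
python3 plan.py 522.2 -9.2 194 196.2 1
python3 - <<'E'
from look import *
for n in('side','top'): snap(n,n+'13')
a=cv2.imread('pics/side13.png');b=cv2.imread('pics/top13.png')
cv2.imwrite('pics/v13.png',np.hstack([cv2.resize(a[110:194,220:290],(400,480),interpolation=2),cv2.resize(b[170:254,210:280],(400,480),interpolation=2)]))
E
python3 bar.py 13 218 0 0
```

```text
clock: 14.22
position: [521.6, -8.3, 197.3]
ee_rot: [-0.141, 0.99, -0.0, -0.001]
contact_force: [0.4, -0.4, -2.7]
gripper_width: 26.8
clock 14.22 pos [521.6  -8.3 197.3] ang -163.8 tilt z [-1.2e-03 -4.0e-04 -1.0e+00] D [ 0.6 -0.9 -3.3] rv [-0.    -0.001  0.   ] F [ 0.4 -0.4 -2.7] w 26.8 j6 -0.01
  d [-0.3 -1.   3.3] r [-0.    -0.001  0.   ]
top bar 341 u -86.70322961593476 -9.79504372232129 v [-19.2  -0.1  19.9] z 218.03751424329508
((-50.5377311706543, 3.520498275756836), (75.17305755615234, 45.9371452331543), 9.189677238464355)
 slope z/u 0.0140 v/u -0.0174
tele 0
fix 125 u [-86.6 -50.3] v [-22.4  22.5] cheek z 215.64771175751014 floor [-67.8 -13.5 187.8]
side bar 424 u -94.95235346231101 88.3581777663804 v [-23.5  -0.9  20.9] z 218.49350275038495
((-3.1595230102539062, -1.5395488739013672), (52.745338439941406, 184.10629272460938), 87.16896057128906)
 slope z/u 0.0158 v/u 0.0467
tele 30 u [48.4 79.8] v [-24.8  20.4] cheek z 210.89307793947535 floor [ 61.4 -23.9 187.5]
fix 225 u [-93.  -56.6] v [-24.1  21.4] cheek z 213.54370319194476 floor [-87.4  -6.9 186.8]
```

View pics/v13.png

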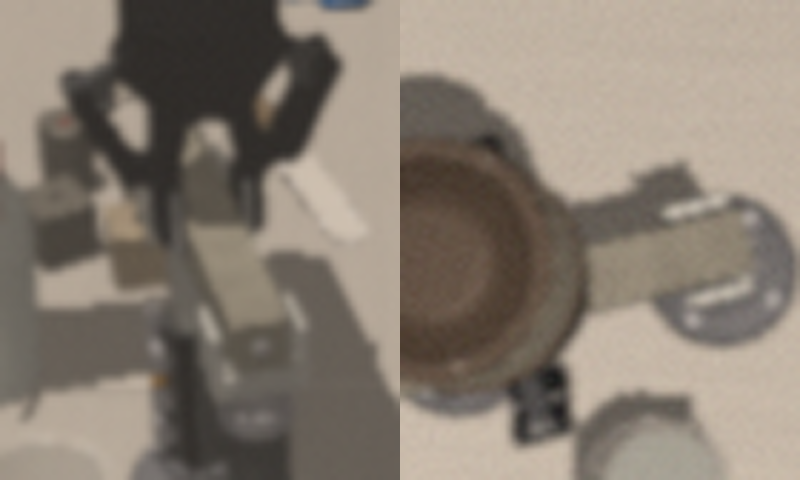

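Bar is between the cheeks at the fixed post. Lower the last ~3.5 mm onto the floors.

```bash
python3 -m jog '[{"hand":20,"dx":0,"dy":-0.5,"dz":1.5,"rx":0,"ry":0,"rz":0},{"hand":20,"dx":0,"dy":0,"dz":1.5,"rx":0,"ry":0,"rz":0},{"hand":20,"dx":0,"dy":0,"dz":0,"rx":0,"ry":0,"rz":0},{"hand":20,"dx":0,"dy":0,"dz":0,"rx":0,"ry":0,"rz":0}]'
python3 plan.py 522.2 -9.2 194 196.2 1
```

```text
clock: 14.65
position: [522.3, -8.7, 195.4]
ee_rot: [-0.141, 0.99, -0.0, 0.001]
contact_force: [0.4, -0.2, -3.2]
gripper_width: 27.3
clock 14.65 pos [522.3  -8.7 195.4] ang -163.8 tilt z [ 1.e-03  1.e-04 -1.e+00] D [-0.1 -0.5 -1.4] rv [-0.     0.001  0.   ] F [ 0.4 -0.2 -3.2] w 27.3 j6 -0.01
  d [ 0.3 -0.4  1.4] r [-0.     0.001  0.   ]
```

```bash
python3 -m jog '[{"hand":20,"dx":0,"dy":0,"dz":1,"rx":0,"ry":0,"rz":0},{"hand":20,"dx":0,"dy":0,"dz":0,"rx":0,"ry":0,"rz":0},{"hand":20,"dx":0,"dy":0,"dz":0,"rx":0,"ry":0,"rz":0}]'
python3 plan.py 522.2 -9.2 194 196.2 1|head -1; python3 -m jog '[{"hand":20,"dx":0,"dy":0,"dz":1,"rx":0,"ry":0,"rz":0},{"hand":20,"dx":0,"dy":0,"dz":0,"rx":0,"ry":0,"rz":0},{"hand":20,"dx":0,"dy":0,"dz":0,"rx":0,"ry":0,"rz":0}]'
python3 plan.py 522.2 -9.2 194 196.2 1|head -1; python3 -c "
from bench import arm
print(arm.read_state()['wrist_torque'])"
```

```text
clock: 14.9
position: [522.3, -8.7, 194.3]
ee_rot: [-0.141, 0.99, -0.0, 0.0]
contact_force: [-0.0, -0.1, -3.3]
gripper_width: 26.5
clock 14.90 pos [522.3  -8.7 194.3] ang -163.8 tilt z [ 1.e-03  1.e-04 -1.e+00] D [-0.1 -0.5 -0.3] rv [-0.     0.001  0.   ] F [-0.  -0.1 -3.3] w 26.5 j6 -0.01
clock: 15.15
position: [522.6, -8.7, 193.8]
ee_rot: [-0.141, 0.99, -0.0, 0.001]
contact_force: [-1.2, 1.5, -0.0]
gripper_width: 26.7
clock 15.15 pos [522.6  -8.7 193.8] ang -163.8 tilt z [ 0.0017  0.     -1.    ] D [-0.4 -0.5  0.2] rv [-0.     0.002  0.   ] F [-1.2  1.5 -0. ] w 26.7 j6 -0.01
[ 0.07258031  0.22839737 -0.05880126]
```

```bash
python3 -m jog '[{"hand":20,"dx":0,"dy":0,"dz":0.7,"rx":0,"ry":0,"rz":0},{"hand":20,"dx":0,"dy":0,"dz":0,"rx":0,"ry":0,"rz":0},{"hand":20,"dx":0,"dy":0,"dz":0,"rx":0,"ry":0,"rz":0}]'
python3 plan.py 522.2 -9.2 194 196.2 1|head -1; python3 -c "
from bench import arm
print(arm.read_state()['wrist_torque'])"
```

```text
clock: 15.4
position: [522.5, -8.7, 193.7]
ee_rot: [-0.141, 0.99, -0.0, 0.001]
contact_force: [-4.2, 0.7, 5.9]
gripper_width: 26.8
clock 15.40 pos [522.5  -8.7 193.7] ang -163.8 tilt z [ 0.002 -0.    -1.   ] D [-0.3 -0.5  0.3] rv [-0.001  0.002  0.001] F [-4.2  0.7  5.9] w 26.8 j6 -0.01
[ 0.32482706  0.88150569 -0.05251263]
```

```bash
python3 -m jog '[{"hand":29,"dx":0,"dy":0,"dz":-0.3,"rx":0,"ry":0,"rz":0},{"hand":33,"dx":0,"dy":0,"dz":0,"rx":0,"ry":0,"rz":0},{"hand":42,"dx":0,"dy":0,"dz":0,"rx":0,"ry":0,"rz":0},{"hand":55,"dx":0,"dy":0,"dz":0,"rx":0,"ry":0,"rz":0},{"hand":60,"dx":0,"dy":0,"dz":0,"rx":0,"ry":0,"rz":0}]'
python3 plan.py 522.2 -9.2 194 196.2 1|head -1; python3 -m jog '[{"hand":60,"dx":0,"dy":0,"dz":-6,"rx":0,"ry":0,"rz":0},{"hand":60,"dx":0,"dy":0,"dz":-15,"rx":0,"ry":0,"rz":0},{"hand":60,"dx":0,"dy":0,"dz":-25,"rx":0,"ry":0,"rz":0},{"hand":60,"dx":0,"dy":0,"dz":-30,"rx":0,"ry":0,"rz":0},{"hand":60,"dx":0,"dy":0,"dz":-25,"rx":0,"ry":0,"rz":0}]'; python3 plan.py 400 -250 300 196.2 9
```

```text
clock: 15.82
position: [522.4, -8.7, 192.8]
ee_rot: [-0.141, 0.99, -0.0, 0.0]
contact_force: [0.9, 0.3, 0.5]
gripper_width: 59.9
clock 15.82 pos [522.4  -8.7 192.8] ang -163.8 tilt z [ 9.e-04  0.e+00 -1.e+00] D [-0.2 -0.5  1.2] rv [-0.     0.001  0.   ] F [0.9 0.3 0.5] w 59.9 j6 -0.01
clock: 16.23
position: [522.5, -8.8, 296.2]
ee_rot: [-0.141, 0.99, -0.0, 0.001]
contact_force: [0.7, 0.2, -0.5]
gripper_width: 60.0
clock 16.23 pos [522.5  -8.8 296.2] ang -163.8 tilt z [ 2.4e-03 -2.0e-04 -1.0e+00] D [-122.5 -241.2    3.8] rv [-0.001  0.002  0.   ] F [ 0.7  0.2 -0.5] w 60.0 j6 -0.01
  d [ 20.6 -21.9  -0.4] r [-0.  0.  0.]
  d [ 20.6 -21.9  -0.4] r [-0.  0.  0.]
  d [ 20.6 -21.9  -0.4] r [-0.  0.  0.]
  d [ 20.6 -21.9  -0.4] r [-0.  0.  0.]
  d [ 20.6 -21.9  -0.4] r [-0.  0.  0.]
  d [ 20.5 -21.9  -0.4] r [-0.  0.  0.]
  d [ 20.5 -21.9  -0.4] r [-0.  0.  0.]
  d [ 20.5 -21.9  -0.4] r [-0.  0.  0.]
  d [ 20.5 -21.9  -0.4] r [-0.  0.  0.]
```

Move the arm away to see everything.

```bash
python3 -m jog '[{"hand":60,"dx":24,"dy":-30,"dz":0,"rx":0,"ry":0,"rz":0},{"hand":60,"dx":24,"dy":-30,"dz":0,"rx":0,"ry":0,"rz":0},{"hand":60,"dx":24,"dy":-30,"dz":0,"rx":0,"ry":0,"rz":0},{"hand":60,"dx":24,"dy":-30,"dz":0,"rx":0,"ry":0,"rz":0},{"hand":60,"dx":24,"dy":-30,"dz":0,"rx":0,"ry":0,"rz":0}]'; python3 -m jog '[{"hand":60,"dx":24,"dy":-30,"dz":0,"rx":0,"ry":0,"rz":0},{"hand":60,"dx":24,"dy":-30,"dz":0,"rx":0,"ry":0,"rz":0},{"hand":60,"dx":24,"dy":-30,"dz":0,"rx":0,"ry":0,"rz":0},{"hand":60,"dx":24,"dy":-30,"dz":0,"rx":0,"ry":0,"rz":0},{"hand":60,"dx":0,"dy":-30,"dz":0,"rx":0,"ry":0,"rz":0}]'
python3 - <<'E'
from look import *
for n in('side','top'): snap(n,n+'14')
a=cv2.imread('pics/side14.png');b=cv2.imread('pics/top14.png')
cv2.imwrite('pics/v14.png',np.hstack([cv2.resize(a[110:254,200:320],(400,480),interpolation=2),cv2.resize(b[170:290,190:290],(400,480),interpolation=2)]))
E
python3 bar.py 14 216 0 0
```

```text
clock: 16.65
position: [448.0, -187.6, 294.6]
ee_rot: [-0.142, 0.99, -0.0, 0.001]
contact_force: [1.1, -0.9, 0.5]
gripper_width: 59.9
clock: 17.07
position: [395.4, -359.0, 295.2]
ee_rot: [-0.14, 0.99, -0.0, 0.001]
contact_force: [0.7, 1.1, 0.0]
gripper_width: 60.2
top bar 840 u -87.19982569900868 91.24184273266495 v [-20.6   0.8  20.4] z 213.77553708068353
((2.0212478637695312, 0.2403411865234375), (178.44190979003906, 45.58522415161133), 0.0018345578573644161)
 slope z/u -0.0017 v/u -0.0005
tele 252 u [47.4 89.6] v [-22.5  22. ] cheek z 215.4031961578708 floor [ 71.7 -13.6 187.3]
fix 211 u [-85.8 -47.6] v [-22.4  22.2] cheek z 215.53132293043103 floor [-68.6 -13.7 186.9]
side bar 473 u -96.05886310391071 87.34275992197402 v [-22.5  -2.   19.4] z 214.88087186066733
((-4.371742248535156, -1.0307807922363281), (183.36843872070312, 45.769859313964844), 0.15521565079689026)
 slope z/u 0.0061 v/u -0.0005
tele 134 u [48.9 86. ] v [-24.6  21.2] cheek z 215.48612504600547 floor [ 56.1 -19.5 188.1]
fix 274 u [-93.4 -51.6] v [-24.1  21.3] cheek z 215.51086040395205 floor [-87.9  -7.4 188.7]
```

View pics/v14.png

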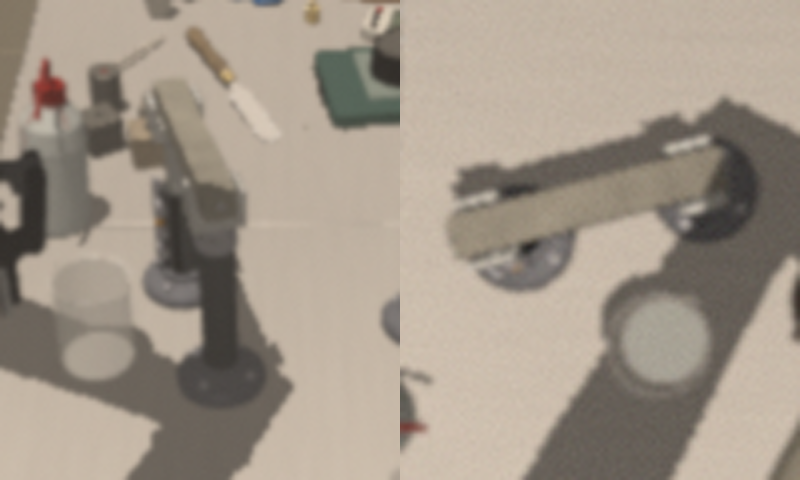

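View pics/top14.png

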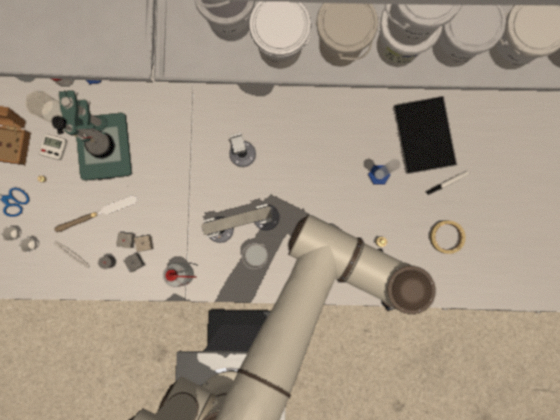

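```bash
python3 -m jog '[{"hand":60,"dx":0,"dy":0,"dz":0,"rx":0,"ry":0,"rz":0},{"hand":60,"dx":0,"dy":0,"dz":0,"rx":0,"ry":0,"rz":0},{"hand":60,"dx":0,"dy":0,"dz":0,"rx":0,"ry":0,"rz":0}]'
python3 - <<'E'
from geo import *
np.set_printoptions(precision=1,suppress=True)
A=load('side0');B=load('side14')
for k,(a,b,c,e) in {'jar':(172,278,202,315),'wt':(225,302,248,325),'beak':(212,185,243,225),'wash':(203,125,230,185)}.items():
    for d in(A,B):
        P=cloud(d)[b:e,a:c].reshape(-1,3);P=P[(P[:,2]>12)&(P[:,1]<250)];print(k,np.median(P,0),P[:,2].max())
# locked angle of each cradle from cheek points, top view
C=cloud(load('top14')).reshape(-1,3)
from bench import arm
print(arm.job_done())
E
```

```text
clock: 17.42
position: [398.7, -356.3, 294.1]
ee_rot: [-0.142, 0.99, -0.0, 0.001]
contact_force: [-0.7, 0.3, 0.3]
gripper_width: 60.2
jar [ 367.6 -397.1   56.5] 63.485202274885296
jar [ 367.6 -397.8   56.3] 63.037077792790704
wt [ 482.6 -434.4   31.7] 49.47284704152827
wt [ 482.9 -434.    31.7] 49.93026580203682
beak [433.8 -85.8  63.4] 96.42380060854322
beak [433.7 -86.   63.7] 348.43221877127473
wash [379.9 123.9  92.5] 191.84624049927416
wash [393.9 119.4 126.7] 405.8641736036811
the job is handed in; nothing more can be done
None
```

The bar is laid across the telescopic post and its near neighbour, and the job is handed in at about 17.4 s. I twisted the telescopic head counter-clockwise by about 1.0 rad and drew it up 50 mm. I then twisted it back until the torque rose at the stop (0.73 N m) and let it settle in the 0.048 m notch. The nearer fixed post is the high one, with its channel floor at 188 mm. I gripped the bar about 12 mm off its middle and lowered it into both channels until contact.

**Last checks**
- **Level:** the channel floors read 187.3 and 186.9 mm from the top camera, and 188.1 and 188.7 mm from the side camera. The bar's slope is about 0.002 from the top camera, and the side camera gave 0.006.
- **Centred:** the bar's middle lies within 1–2 mm of half-way between the posts, between the cheeks of both cradles.
- **Jar, weight and beaker:** they had not moved, to within 1 mm.
- **Clear of the work:** the gripper was well away and the contact forces were near zero.

**What disagreed or was not confirmed**
- The two cameras differed by about 5 mm in y throughout. I placed the bar by measuring it against the cradles within the same picture.
- The final numeric check on the wash bottle did not work, because the gripper was in the way in the side view. It stands upright and looks unmoved in the last pictures.
- I did not measure the final twist angle separately. I am relying on the stop torque and on the cheeks looking parallel to the bar.

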